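Test the slide units and scrap the one that binds

ROBOT

A 6-joint arm with a two-finger parallel gripper is mounted at the origin on the work surface. World frame = base frame: x ahead of the robot, y to its left, z up, the work surface at z = 0. Lengths are in m, angles in rad, forces in N, time in s.
With the tool pointing down it reaches from about 0.225 to 0.875 m from the base axis. Payload 3.4 kg.
Tool frame: the origin (TCP) lies between the finger pads; the fingertips stand 11 mm ahead of it and the grasp point (between the pads) lies 8 mm behind it; z points along the fingers, y is the direction in which the jaws open and shut (so a half turn about z gives the same grasp; the last joint's range is limited). The gripper opens to 85 mm and grips with 20 to 120 N. Pads are 22 mm wide; open, the fingers measure 114 mm over their backs; the gripper's body (76 mm by 85 mm) begins 54 mm behind the grasp point. The pads swing forward as they close: fully open they stand 13 mm farther back than shut.
Start: joints at [1.111, 0.276, 1.505, -0, 1.361, -0.121], TCP at [0.191, 0.542, 0.242] pointing down, gripper open.
Joint ranges: [-2.89, 2.89], [-0.75, 2.08], [0.22, 2.7], [-1.18, 4.32], [0.11, 2.71], [-2.7, 2.7]. Speed limits (rad/s): [2.57, 2.57, 3.14, 3.14, 3.14, 3.14].

INTERFACE

Orientations are given as a unit quaternion [w, x, y, z].
In Python, from rig import manip gives the robot as it stands. The module is installed in compiled form; this text tells all that it offers.
- The arm moves only by the tool move_arm, never from a script. Its argument "series" is a list that holds one entry, the list of rows, each a list of 7 numbers: the shift along the world's x, y, z in m, then the turn, a rotation vector about the world's x, y, z in rad, then the finger opening in m, from 0 to 0.0854. A call has 1 to 20 rows; each row shifts and turns the commanded pose from where the row before left it; what a row does not reach is not made up. A row lasts 1/12 s, in which the tool goes at most 41.7 mm and 7.16 degrees, less where a joint would pass 70% of its speed; a pose out of reach is approached as far as the arm can. A call with a gripper value outside its range is refused whole. The fingers move at their own pace and stop on an object; "newtons" is the grip in N (left out, the last holds). Time passes only in rows, so rows that do not move let the fingers close. It gives the time, the measured TCP pose, the force and the opening at its end, in the units of the state.
- manip.get_state(): the state, without advancing time (a new reading comes with each control period).
- manip.get_image(name): name is "side" or "top"; returns a dict with "color" (400x640x3 uint8, red, green, blue), "fx", "fy", "cx", "cy" (pixels), "k1" (the pictures are not rectified: a ray, as slopes to the right and down, at radius r is drawn at 1 + k1 r^2 times it, then the intrinsics apply), "R" (3x3) and "t" (3): a world point X has camera coordinates R X + t. Camera axes: x right, y down, z forward; pixel columns grow to the right and rows downward; lengths in m; the calibration is good to about 2 mm. A picture is of the moment at which its call begins. There is no depth.
- manip.sign_off(): hands the job in, once; it reports no verdict.
The state is a dict: "clock": time; "qpos": joint angles; "qd": joint speeds; "effort": joint torques, N m; "position": TCP position; "ee_rot": TCP orientation; "contact_force": force on the tool from outside, world axes, zero at the start; "moment": the same for the moment, N m; "width": finger opening in m.
Only numpy, scipy, OpenCV 4.12 (cv2) and the standard library are available. Lean on these libraries where they do the work, as an engineer would, in place of code of your own. Each camera call takes 0.05 s, during which the arm holds its last target.

TASK

Cycle the three slide units on the sloping rack: first push all three carriages fully home to the top, so that all three stand home together, then draw each one down the slope as far as it will go. One of them binds and stops short: lift that unit out and lay it flat, right way up, in the middle of the low steel scrap tray. Leave the two sound units in their nests, drawn fully down, and do not disturb anything else on the bench.

Things in the scene. Friction and masses are not known exactly. Their poses are not given: they have to be found in the camera images.
- rack: Black-topped steel rack, fixed; origin on the table under its middle, x away from the robot, y left. Its 224 x 256 mm plate rises 30 degrees away from the robot: surface 19 mm up at the low edge, 75 mm at the origin, 131 mm at the high edge. Nests at y = -80, 0 and +80 mm each hold a slide unit lengthwise up the slope, between 8 mm high ribs (2 mm play) and a 12 mm high stop at each end; lift units square off the slope.
- lamp (a point): Middle of a strip lamp (22 x 22 mm section, 330 mm long along the rack's y) fixed over the rack, held by two posts behind it at rack x +115, y -157 and +157 mm. A gripper held upright strikes it when a carriage is near the top; a tool leaning back to the robot, square to the slope, clears it.
- scrap_tray: Low open sheet-steel tray, 260 (its x) x 150 (its y) mm, walls 5 mm thick and 32 mm high, floor 5 mm thick. Fixed to the table, left or right of the rack. Origin at the middle of its underside.
- crate: Plywood crate of pipe fittings, 200 x 150 x 85 mm high, fixed to the table on the other side of the rack from the tray. Origin: middle of underside. Not to be used.
- rail_a: One of three look-alike slide units in the nests of the rack; which nest varies. Flat steel rail 190 x 40 x 8 mm with an end block (8 long, rising 32 mm) at each end; along it slides a dark carriage 50 long, 40 wide, 12 to 30 mm above the underside. Origin: middle of the rail's underside; x along the rail (up the slope at the start), z out of its top. About 0.4 kg with carriage.
- slide_a (a joint): Carriage of rail_a, m: 0 = fully home at the upper end (50 mm up-slope of the rail's middle), growing as it is drawn down the slope. A sound slide runs 0.100 to the lower end; one that binds stops dead about half-way. Some 2 N moves it; it stays where left. Starts at 0.012 to 0.045.
- lug_a (a point): Middle of the grip area of the lug on slide_a: an upright bare aluminium plate in the carriage's middle, 36 mm along the rail, 12 mm thick across it, 30 to 72 mm above the unit's underside. This point is 57 mm above the underside, 15 mm below the lug's top. Axes as the rail's.
- rail_b: One of three look-alike slide units in the nests of the rack; which nest varies. Looks the same as rail_a and rail_c. Origin: middle of the rail's underside; x along the rail (up the slope at the start), z out of its top. About 0.4 kg with carriage.
- slide_b (a joint): Carriage of rail_b, m: 0 = fully home at the upper end (50 mm up-slope of the rail's middle), growing as it is drawn down the slope. A sound slide runs 0.100 to the lower end; one that binds stops dead about half-way. Some 2 N moves it; it stays where left. Starts at 0.012 to 0.045.
- lug_b (a point): Middle of the grip area of the lug on slide_b: an upright bare aluminium plate in the carriage's middle, 36 mm along the rail, 12 mm thick across it, 30 to 72 mm above the unit's underside. This point is 57 mm above the underside, 15 mm below the lug's top. Axes as the rail's.
- rail_c: One of three look-alike slide units in the nests of the rack; which nest varies. Looks the same as rail_a and rail_b. Origin: middle of the rail's underside; x along the rail (up the slope at the start), z out of its top. About 0.4 kg with carriage.
- slide_c (a joint): Carriage of rail_c, m: 0 = fully home at the upper end (50 mm up-slope of the rail's middle), growing as it is drawn down the slope. A sound slide runs 0.100 to the lower end; one that binds stops dead about half-way. Some 2 N moves it; it stays where left. Starts at 0.012 to 0.045.
- lug_c (a point): Middle of the grip area of the lug on slide_c: an upright bare aluminium plate in the carriage's middle, 36 mm along the rail, 12 mm thick across it, 30 to 72 mm above the unit's underside. This point is 57 mm above the underside, 15 mm below the lug's top. Axes as the rail's.
- tin: Bystander: plain metal tin, 60 mm across, 95 mm high, standing before the rack. Origin at its underside.
- mug: Bystander: white mug, 76 mm across, 85 mm high, handle out to one side, standing before the rack. Origin at its underside.
- spanner: Bystander: steel spanner, 170 mm long, lying behind the rack. Origin at its underside.
- spray: Bystander: black bottle, 56 mm across, 190 mm high, standing beside the far left corner of the rack. Origin at its underside.
- oil: Bystander: grey bottle, 66 mm across, 170 mm high, standing beside the far right corner of the rack. Origin at its underside.
- screwdriver: Bystander: screwdriver, 180 mm long, lying far left. Origin at its underside.
- magnet: Bystander: dark round magnet with a stub handle, 70 mm across, 50 mm high, standing far right. Origin at its underside.
Things that resemble listed ones, but are neither listed nor needed, are in the scene too. What is shaped like the rail_b but orange is not meant.

How it is judged:
On the way:
1. all three carriages stand fully home at the top, together (value of joint each of slide_a, slide_b, slide_c below 0.005 m), for 0.2 s.
At the end, for the whole second after the job is handed in: One unit, the binding one, lies flat in the scrap tray (within 7 degrees, its middle within 60 mm of the tray's along each tray axis, at most 7 mm off the floor). The other two are drawn down within 5 mm of the lower end and lie within 12 mm of where they began. All at rest (((value of joint each of slide_b, slide_c above 0.095 m and distance of each of rail_b, rail_c from where it was at the start of the episode below 0.012 m and x of rail_a in the frame of scrap_tray between -0.06 and 0.06 m and y of rail_a in the frame of scrap_tray between -0.06 and 0.06 m and z of rail_a in the frame of scrap_tray below 0.012 m and angle between rail_a's own z axis and vertical below 0.12 rad) or (value of joint each of slide_a, slide_c above 0.095 m and distance of each of rail_a, rail_c from where it was at the start of the episode below 0.012 m and x of rail_b in the frame of scrap_tray between -0.06 and 0.06 m and y of rail_b in the frame of scrap_tray between -0.06 and 0.06 m and z of rail_b in the frame of scrap_tray below 0.012 m and angle between rail_b's own z axis and vertical below 0.12 rad) or (value of joint each of slide_a, slide_b above 0.095 m and distance of each of rail_a, rail_b from where it was at the start of the episode below 0.012 m and x of rail_c in the frame of scrap_tray between -0.06 and 0.06 m and y of rail_c in the frame of scrap_tray between -0.06 and 0.06 m and z of rail_c in the frame of scrap_tray below 0.012 m and angle between rail_c's own z axis and vertical below 0.12 rad)) and linear speed of each of rail_a, rail_b, rail_c below 0.02 m/s); the robot touches nothing.
It fails at once if a bystander (tin, mug, spanner, bottles, screwdriver, magnet) is moved by more than 30 mm (distance of any of tin, mug, spanner, spray, oil, screwdriver, magnet from where it was at the start of the episode above 0.03 m).
It also fails if it takes over 72 s, if anything falls off the work surface, if the arm or the gripper's body presses on something with over 40 N, if the wrist force passes 120 N, or if a joint passes its speed limit or range.

## Working session

There is one attempt and no reset: what is moved stays moved. The work goes in short steps, Python scripts to look and compute and a tool call to move; the robot and the scene stay as the last step left them, time stands still between calls to the robot, and variables do not carry over. Pictures are saved under pics/ and viewed, and the job is handed in when it is done.

Besides the shell and the picture viewer there is one more tool, called by a JSON object that holds its "op" and its "data". move_arm: Moves the arm, as the interface text tells. Its arguments: {"type":"object","properties":{"series":{"type":"array"},"newtons":{"type":"number"}},"required":["series"]}

```bash
mkdir -p pics; cat > h.py <<'E'
import numpy as np, cv2
from rig import manip
def shot(n,f):
    d=manip.get_image(n); cv2.imwrite('pics/'+f+'.png',d['color'][:,:,::-1]); 
    np.savez('pics/'+f+'.npz',**{k:np.array(v) for k,v in d.items()}); return d
def ld(f): return dict(np.load('pics/'+f+'.npz'))
def ray(d,u,v):
    x=(u-d['cx'])/d['fx']; y=(v-d['cy'])/d['fy']; rd=np.hypot(x,y); r=rd
    for _ in range(30): r=rd/(1+d['k1']*r*r)
    s=1/(1+d['k1']*r*r); R=np.array(d['R']); t=np.array(d['t'])
    c=-R.T@t; w=R.T@np.array([x*s,y*s,1]); return c,w/np.linalg.norm(w)
def onz(d,u,v,z):
    c,w=ray(d,u,v); return c+w*(z-c[2])/w[2]
def onplane(d,u,v,p,n):
    c,w=ray(d,u,v); return c+w*((p-c)@n)/(w@n)
def proj(d,X):
    c=np.array(d['R'])@np.array(X)+np.array(d['t']); x,y=c[0]/c[2],c[1]/c[2]; k=1+d['k1']*(x*x+y*y)
    return np.array([d['fx']*x*k+d['cx'],d['fy']*y*k+d['cy']])
def two(d1,p1,d2,p2):
    c1,w1=ray(d1,*p1); c2,w2=ray(d2,*p2)
    A=np.stack([w1,-w2],1); s=np.linalg.lstsq(A,c2-c1,rcond=None)[0]
    a=c1+s[0]*w1; b=c2+s[1]*w2; return (a+b)/2,np.linalg.norm(a-b)
E
python3 - <<'E'
from h import *
print(manip.get_state())
for n in('side','top'):
    d=shot(n,n+'0'); c,_=ray(d,320,200); print(n,d['fx'],d['k1'],c)
E
```

```text
{'clock': 0.0, 'qpos': array([ 1.11098892e+00,  2.76599254e-01,  1.50613262e+00,  1.76622850e-05,
        1.36070550e+00, -1.21007901e-01]), 'qd': array([ 0.00043891, -0.00143007,  0.00054427, -0.00010038, -0.00011728,
        0.00027979]), 'effort': array([ 3.00652448e-05, -4.16777444e+01, -2.45806664e+01, -4.26016559e-04,
        1.09870755e-02,  6.91305573e-06]), 'position': array([0.19088011, 0.54185284, 0.24143747]), 'ee_rot': array([-2.72385981e-04,  1.68592473e-01,  9.85685410e-01, -8.81269361e-04]), 'contact_force': array([ 0.48157485,  0.15257901, -0.15579746]), 'moment': array([ 0.00624763,  0.02804543, -0.00274647]), 'width': 0.08534024566557104}
side 507.6755349110663 -0.12753798109983042 [0.11716327 0.90181117 1.32900601]
top 464.6747068991084 0.03941279186448712 [ 0.19430247 -0.09182769  1.64140864]
```

View pics/side0.png

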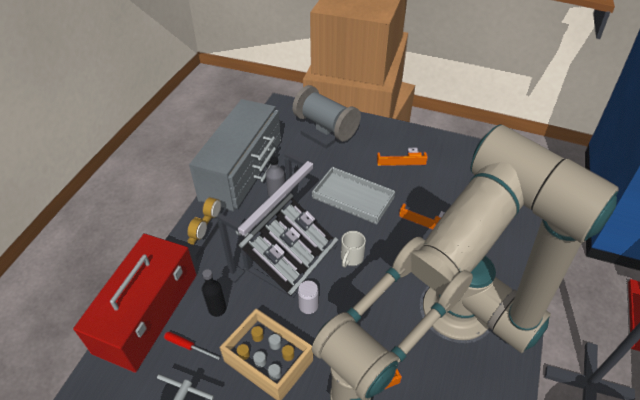

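View pics/top0.png

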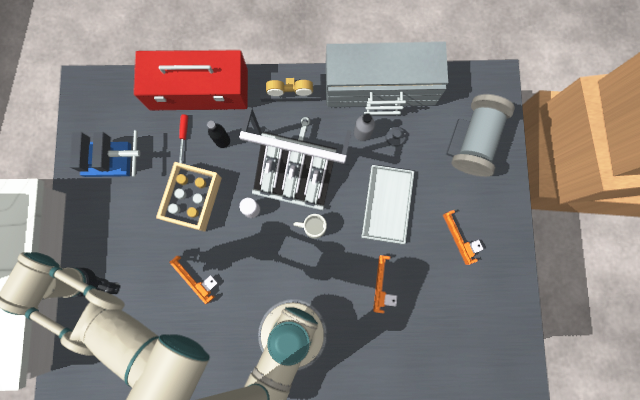

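The side view shows the rack with three grey units around (288,245), the tray at (353,193) and the mug and tin at (352,248) and (308,297). The top view has the rack at (295,175), tray at (388,204) and crate at (188,197). The orange look-alikes lie on the table, well away from the rack. Next, zoomed crops.

```bash
python3 - <<'E'
from h import *
a=cv2.imread('pics/top0.png')[110:230,230:360]; cv2.imwrite('pics/topz.png',cv2.resize(a,None,fx=5,fy=5,interpolation=cv2.INTER_CUBIC)[:600])
a=cv2.imread('pics/side0.png')[155:300,225:400]; cv2.imwrite('pics/sidez.png',cv2.resize(a,None,fx=4,fy=4,interpolation=cv2.INTER_CUBIC))
E
```

```text
(no output)
```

View pics/topz.png

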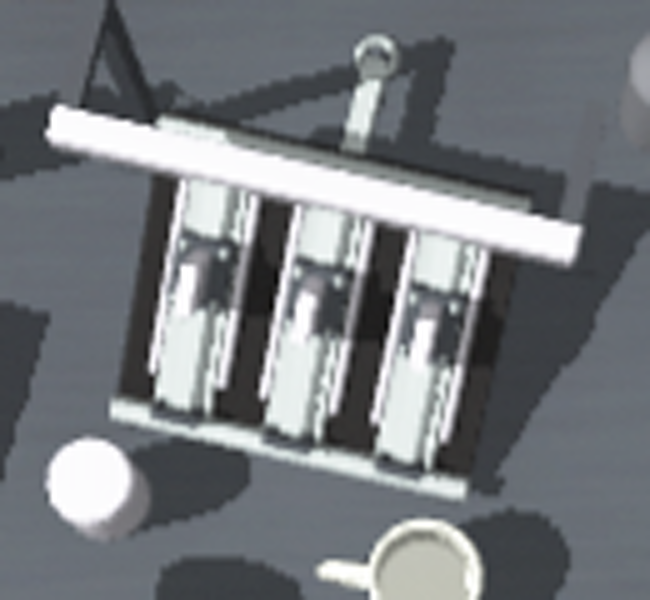

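View pics/sidez.png

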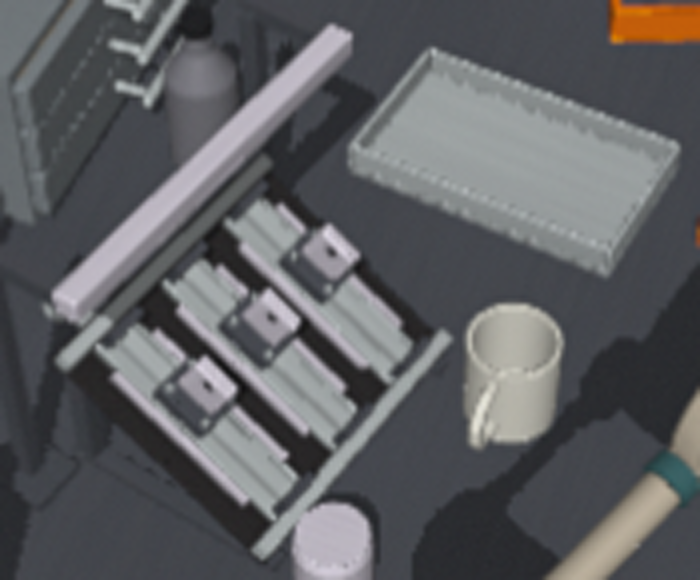

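```bash
python3 - <<'E'
from h import *
t=ld('top0'); s=ld('side0')
T=lambda x,y:(230+(x+.5)/5-.5,110+(y+.5)/5-.5)
S=lambda x,y:(225+(x+.5)/4-.5,155+(y+.5)/4-.5)
for n,a,b in [('lampL',(48,125),(65,300)),('lampR',(581,247),(345,40)),('barL near',(112,408),(262,553)),('barR near',(465,493),(447,340)),
  ('hiBarR',(527,203),(265,163))]:
    X,e=two(t,T(*a),s,S(*b)); print(n,X.round(4),round(e,4))
for n,u,v in [('a',432,52),('b',678,150),('c',608,270),('d',350,150)]:
    print(n,onz(s,*S(u,v),0.032).round(4))
for n,u,v in [('a',372,165),('b',414,170),('c',407,243),('d',362,236)]:
    print('top',n,onz(t,u,v,0.032).round(4))
a=cv2.imread('pics/top0.png')[155:255,350:430]; cv2.imwrite('pics/trayz.png',cv2.resize(a,None,fx=6,fy=6,interpolation=cv2.INTER_CUBIC))
a=cv2.imread('pics/side0.png')[200:265,245:320]; cv2.imwrite('pics/sidez2.png',cv2.resize(a,None,fx=9,fy=9,interpolation=cv2.INTER_CUBIC))
a=cv2.imread('pics/top0.png')[140:210,245:335]; cv2.imwrite('pics/topz2.png',cv2.resize(a,None,fx=8,fy=8,interpolation=cv2.INTER_CUBIC))
E
```

```text
lampL [0.6186 0.1421 0.2801] 0.0016
lampR [ 0.5398 -0.1804  0.2657] 0.0022
barL near [0.4885 0.1373 0.0324] 0.0006
barR near [ 0.4251 -0.11    0.0275] 0.0004
hiBarR [ 0.6027 -0.1537  0.133 ] 0.0046
a [ 0.5488 -0.4306  0.032 ]
b [ 0.2994 -0.3848  0.032 ]
c [ 0.3203 -0.2254  0.032 ]
d [ 0.5758 -0.2837  0.032 ]
top a [ 0.5765 -0.2876  0.032 ]
top b [ 0.5561 -0.4353  0.032 ]
top c [ 0.2989 -0.3992  0.032 ]
top d [ 0.3251 -0.2449  0.032 ]
```

View pics/sidez2.png

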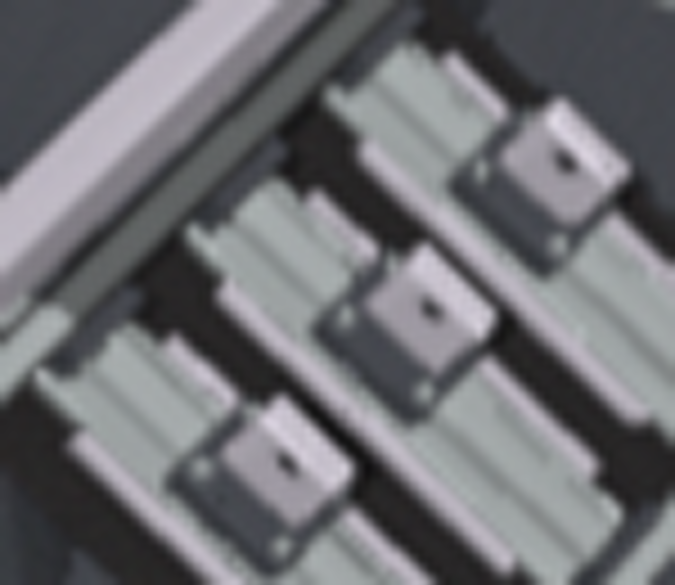

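View pics/topz2.png

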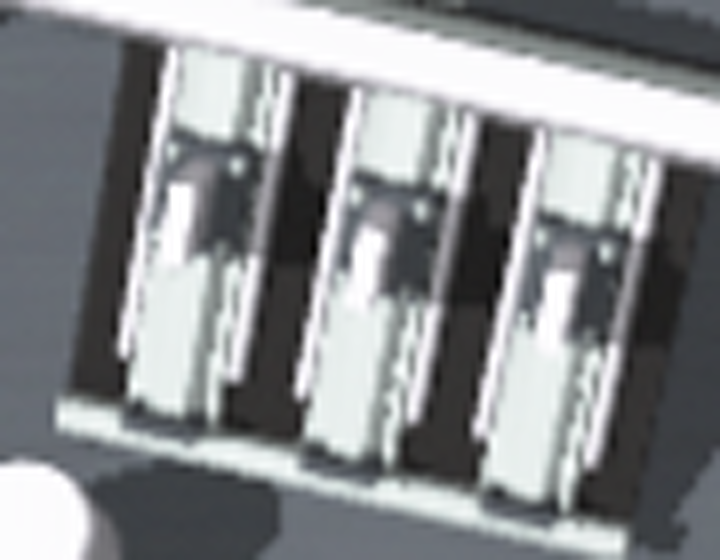

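View pics/trayz.png

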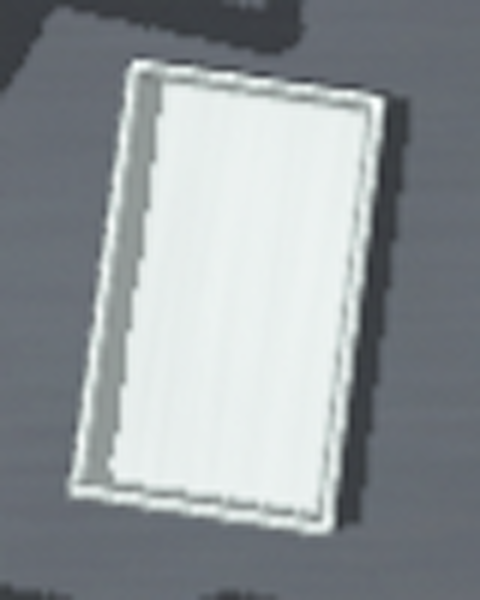

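```bash
cat >> h.py <<'E'
def frame(o,yaw):
    c,s=np.cos(yaw),np.sin(yaw); X=np.array([c,s,0]);Y=np.array([-s,c,0]);Z=np.array([0,0,1.])
    a=np.radians(30); U=np.cos(a)*X+np.sin(a)*Z; N=-np.sin(a)*X+np.cos(a)*Z   # up-slope, normal
    return X,Y,Z,U,N
E
python3 - <<'E'
from h import *
t=ld('top0'); s=ld('side0')
T=lambda x,y:(245+(x+.5)/8-.5,140+(y+.5)/8-.5)
S=lambda x,y:(245+(x+.5)/9-.5,200+(y+.5)/9-.5)
yaw=np.radians(-14.2); o=np.array([.5566,-.0119,0.075]); X,Y,Z,U,N=frame(o,yaw)
for a,b in [((178,220),(320,437)),((367,263),(467,283)),((557,310),(600,137))]:
    P,e=two(t,T(*a),s,S(*b)); d=P-o; print(P.round(4),round(e,4),'u,y,n',(d@U).round(4),(d@Y).round(4),(d@N).round(4))
    # ray-only with plane n=72
    for n,dd,p in(('t',t,T(*a)),('s',s,S(*b))):
        Q=onplane(dd,*p,o+.072*N,N)-o; print('  ',n,(Q@U).round(4),(Q@Y).round(4))
# project rack rail expected corner
for v in [(-.112,.128,.012),(-.112,-.128,.012),(.112,.128,.012),(.112,-.128,.012)]:
    p=o+v[0]*U+v[1]*Y+v[2]*N; print(proj(t,p).round(1),proj(s,p).round(1))
E
```

```text
[0.5442 0.0721 0.1497] 0.0048 u,y,n 0.0091 0.0784 0.081
   t 0.0084 0.0808
   s 0.0065 0.0725
[ 0.5242 -0.0055  0.1498] 0.0065 u,y,n 0.0088 -0.0017 0.0813
   t 0.0089 0.0004
   s 0.0055 -0.0088
[ 0.5045 -0.083   0.1493] 0.0045 u,y,n 0.0085 -0.0817 0.0809
   t 0.0078 -0.0804
   s 0.0061 -0.0886
[252.1 191.4] [290.3 293.5]
[322.8 208. ] [336.4 239.1]
[262.  129.9] [236.7 242. ]
[336.5 147.1] [287.6 191.6]
```

```bash
cat >> h.py <<'E'
yaw=np.radians(-14.2); O=np.array([.5566,-.0119,0.075]); X,Y,Z,U,N=frame(O,yaw)
from scipy.spatial.transform import Rotation as Ro
def q2(R): return Ro.from_quat(np.roll(R,-1))
Rt=Ro.from_matrix(np.stack([np.cross(Y,-N),Y,-N],1))
def P(u,y,n): return O+u*U+y*Y+n*N
def loc(p): d=np.asarray(p)-O; return np.array([d@U,d@Y,d@N])
def st():
    s=manip.get_state(); p=s['position']; R=q2(s['ee_rot'])
    print('t',round(s['clock'],2),'p',p.round(4),'uyn mm',(loc(p)*1e3).round(1),'w',round(s['width'],4),'F uyn',np.array([s['contact_force']@U,s['contact_force']@Y,s['contact_force']@N]).round(1),'rot to slope',(Rt*R.inv()).as_rotvec().round(4)); return s
E
python3 - <<'E'
from h import *
print('U',U,'Y',Y,'N',N)
s=st()
for y in(.08,0,-.08): print(P(0,y,.049).round(4),P(0,y,.11).round(4),P(0,y,.149).round(4))
E
```

```text
U [ 0.8395643  -0.21244243  0.5       ] Y [0.24530739 0.96944535 0.        ] N [-0.48472267  0.12265369  0.8660254 ]
t 0.1 p [0.1909 0.5419 0.2415] uyn mm [-341.4  447.2  389.4] w 0.0852 F uyn [ 0.2 -0.2 -0. ] rot to slope [-0.1499 -0.5021  0.0893]
[0.5525 0.0717 0.1174] [0.5229 0.0791 0.1703] [0.504  0.0839 0.204 ]
[ 0.5328 -0.0059  0.1174] [0.5033 0.0016 0.1703] [0.4844 0.0064 0.204 ]
[ 0.5132 -0.0834  0.1174] [ 0.4837 -0.076   0.1703] [ 0.4648 -0.0712  0.204 ]
```

{"op": "move_arm", "data": {"series": [[[0.0157, -0.0229, 0.006, -0.0125, -0.0418, 0.0074, 0.085], [0.0157, -0.0229, 0.006, -0.0125, -0.0418, 0.0074, 0.085], [0.0157, -0.0229, 0.006, -0.0125, -0.0418, 0.0074, 0.085], [0.0157, -0.0229, 0.006, -0.0125, -0.0418, 0.0074, 0.085], [0.0157, -0.0229, 0.006, -0.0125, -0.0418, 0.0074, 0.085], [0.0157, -0.0229, 0.006, -0.0125, -0.0418, 0.0074, 0.085], [0.0157, -0.0229, 0.006, -0.0125, -0.0418, 0.0074, 0.085], [0.0157, -0.0229, 0.006, -0.0125, -0.0418, 0.0074, 0.085], [0.0157, -0.0229, 0.006, -0.0125, -0.0418, 0.0074, 0.085], [0.0157, -0.0229, 0.006, -0.0125, -0.0418, 0.0074, 0.085], [0.0157, -0.0229, -0.0098, -0.0125, -0.0418, 0.0074, 0.085], [0.0157, -0.0229, -0.0098, -0.0125, -0.0418, 0.0074, 0.085], [0.0157, -0.0229, -0.0098, 0, 0, 0, 0.085], [0.0157, -0.0229, -0.0098, 0, 0, 0, 0.085], [0.0157, -0.0229, -0.0098, 0, 0, 0, 0.085], [0.0157, -0.0229, -0.0098, 0, 0, 0, 0.085], [0.0157, -0.0229, -0.0098, 0, 0, 0, 0.085], [0.0157, -0.0229, -0.0098, 0, 0, 0, 0.085], [0.0157, -0.0229, -0.0098, 0, 0, 0, 0.085], [0.0157, -0.0229, -0.0098, 0, 0, 0, 0.085]]], "newtons": 20}}

```text
clock: 1.77
position: [0.5052, 0.0829, 0.2037]
ee_rot: [0.257, 0.12, 0.959, -0.031]
contact_force: [0.6, 0.8, 0.2]
width: 0.0849
```

```bash
python3 - <<'E'
from h import *
s=st(); shot('side','side1'); shot('top','top1'); print(s['qpos'].round(2))
E
```

```text
t 1.77 p [0.5052 0.0829 0.2037] uyn mm [  1.1  79.3 148. ] w 0.0849 F uyn [ 0.4  1.  -0.1] rot to slope [-0.0014 -0.0002  0.    ]
[ 0.16  0.02  2.06 -0.36  0.61 -0.91]
```

View pics/side1.png

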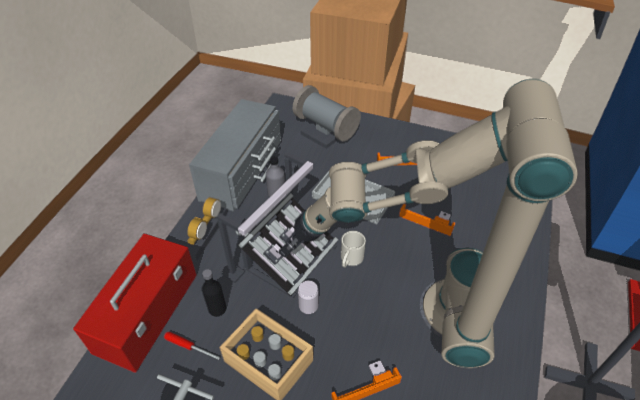

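View pics/top1.png

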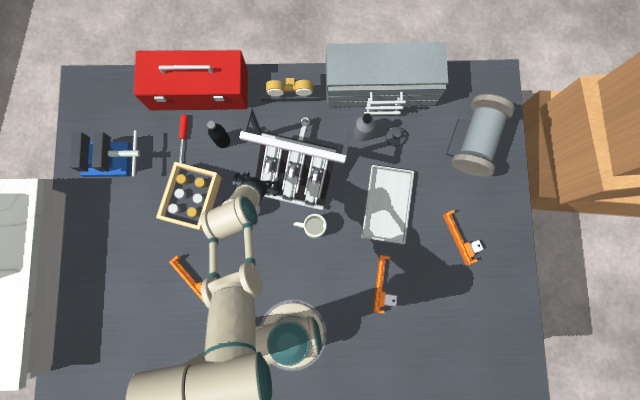

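```bash
python3 - <<'E'
from h import *
t=ld('top1'); s=ld('side1'); p=manip.get_state()['position']
print(proj(t,p),proj(s,p))
for n,d,f in (('top',t,'top1'),('side',s,'side1')):
    im=cv2.imread(f'pics/{f}.png'); u,v=proj(d,p).astype(int); a=im[v-45:v+45,u-60:u+60]; a=cv2.resize(a,None,fx=6,fy=6,interpolation=cv2.INTER_CUBIC); cv2.circle(a,(360,270),4,(0,0,255),2); cv2.imwrite(f'pics/{f}c.png',a)
E
```

```text
[262.28742833 176.02170664] [289.61890891 242.38895033]
```

View pics/top1c.png

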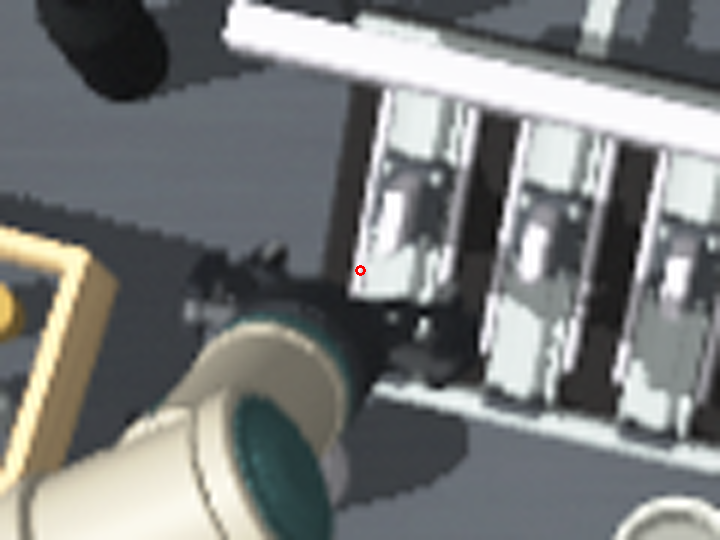

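View pics/side1c.png

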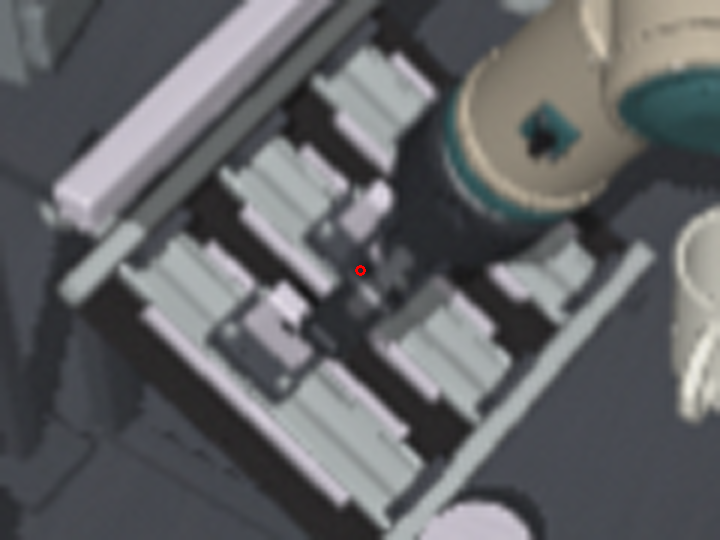

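{"op": "move_arm", "data": {"series": [[[0.0059, -0.0014, -0.0108, 0, 0, 0, 0.085], [0.0059, -0.0014, -0.0108, 0, 0, 0, 0.085], [0.0059, -0.0014, -0.0108, 0, 0, 0, 0.085], [0.0059, -0.0014, -0.0108, 0, 0, 0, 0.085], [0.0059, -0.0014, -0.0108, 0, 0, 0, 0.085], [0.0059, -0.0014, -0.0108, 0, 0, 0, 0.06], [0.0059, -0.0014, -0.0108, 0, 0, 0, 0.04], [0.0059, -0.0014, -0.0108, 0, 0, 0, 0.03], [0, 0, 0, 0, 0, 0, 0.02], [0, 0, 0, 0, 0, 0, 0.0], [0, 0, 0, 0, 0, 0, 0.0], [0, 0, 0, 0, 0, 0, 0.0], [0, 0, 0, 0, 0, 0, 0.0], [0, 0, 0, 0, 0, 0, 0.0]]], "newtons": 20}}

```text
clock: 3.03
position: [0.5514, 0.0732, 0.1178]
ee_rot: [0.256, 0.12, 0.959, -0.031]
contact_force: [-0.9, 0.5, -3.6]
width: 0.0118
```

```bash
python3 - <<'E'
from h import *
st()
E
```

```text
t 3.03 p [0.5514 0.0732 0.1178] uyn mm [-1.1 81.2 50. ] w 0.0118 F uyn [-2.7  0.3 -2.6] rot to slope [-0.0014 -0.0009 -0.0001]
```

{"op": "move_arm", "data": {"series": [[[0.005, -0.0013, 0.003, 0, 0, 0, 0], [0.005, -0.0013, 0.003, 0, 0, 0, 0], [0.005, -0.0013, 0.003, 0, 0, 0, 0], [0.005, -0.0013, 0.003, 0, 0, 0, 0], [0.005, -0.0013, 0.003, 0, 0, 0, 0], [0.005, -0.0013, 0.003, 0, 0, 0, 0], [0, 0, 0, 0, 0, 0, 0], [0, 0, 0, 0, 0, 0, 0]]]}}

```text
clock: 3.7
position: [0.5838, 0.0653, 0.1368]
ee_rot: [0.258, 0.119, 0.958, -0.031]
contact_force: [1.1, 0.3, -0.5]
width: 0.0118
```

```bash
python3 - <<'E'
from h import *
st()
E
```

```text
t 3.7 p [0.5838 0.0653 0.1368] uyn mm [37.3 81.5 49.9] w 0.0118 F uyn [ 0.6  0.5 -1. ] rot to slope [-0.0016  0.0027 -0.0005]
```

{"op": "move_arm", "data": {"series": [[[0.0017, -0.0004, 0.001, 0, 0, 0, 0], [0.0017, -0.0004, 0.001, 0, 0, 0, 0], [0.0017, -0.0004, 0.001, 0, 0, 0, 0], [0, 0, 0, 0, 0, 0, 0]]]}}

```text
clock: 4.03
position: [0.5843, 0.0646, 0.1373]
ee_rot: [0.254, 0.12, 0.959, -0.031]
contact_force: [-9.7, 5.0, -0.3]
width: 0.0115
```

```bash
python3 - <<'E'
from h import *
st()
E
```

```text
t 4.03 p [0.5843 0.0646 0.1373] uyn mm [38.1 81.  49.9] w 0.0115 F uyn [-9.3  2.4  5. ] rot to slope [-0.0021 -0.0055  0.0005]
```

{"op": "move_arm", "data": {"series": [[[0, 0, 0, 0, 0, 0, 0.03], [0, 0, 0, 0, 0, 0, 0.06], [0, 0, 0, 0, 0, 0, 0.085], [0, 0, 0, 0, 0, 0, 0.085], [-0.0058, 0.0015, 0.0104, 0, 0, 0, 0.085], [-0.0058, 0.0015, 0.0104, 0, 0, 0, 0.085], [-0.0058, 0.0015, 0.0104, 0, 0, 0, 0.085], [-0.0058, 0.0015, 0.0104, 0, 0, 0, 0.085], [-0.0058, 0.0015, 0.0104, 0, 0, 0, 0.085], [-0.0108, -0.0138, -0.0041, 0, 0, 0, 0.085], [-0.0108, -0.0138, -0.0041, 0, 0, 0, 0.085], [-0.0108, -0.0138, -0.0041, 0, 0, 0, 0.085], [-0.0108, -0.0138, -0.0041, 0, 0, 0, 0.085], [-0.0108, -0.0138, -0.0041, 0, 0, 0, 0.085], [0, 0, 0, 0, 0, 0, 0.085]]]}}

```text
clock: 5.28
position: [0.5017, 0.001, 0.1692]
ee_rot: [0.255, 0.121, 0.959, -0.032]
contact_force: [0.0, 0.3, 0.3]
width: 0.0847
```

```bash
python3 - <<'E'
from h import *
st(); shot('top','top2')
a=cv2.imread('pics/top2.png')[140:210,245:335]; cv2.imwrite('pics/top2z.png',cv2.resize(a,None,fx=8,fy=8,interpolation=cv2.INTER_CUBIC))
E
```

```text
t 5.28 p [0.5017 0.001  0.1692] uyn mm [ -1.7  -0.9 109.7] w 0.0847 F uyn [0.1 0.3 0.3] rot to slope [-0.0013 -0.0033  0.0023]
```

View pics/top2z.png

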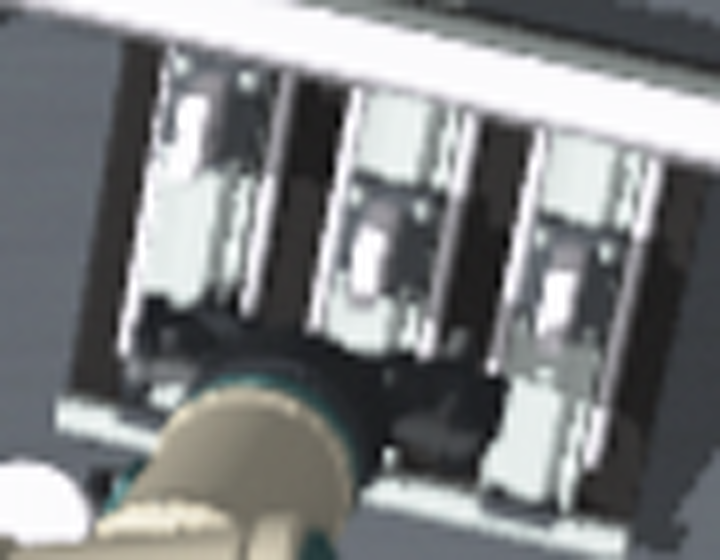

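{"op": "move_arm", "data": {"series": [[[0.006, -0.0013, -0.0106, 0, 0, 0, 0.085], [0.006, -0.0013, -0.0106, 0, 0, 0, 0.085], [0.006, -0.0013, -0.0106, 0, 0, 0, 0.06], [0.006, -0.0013, -0.0106, 0, 0, 0, 0.04], [0.006, -0.0013, -0.0106, 0, 0, 0, 0.03], [0, 0, 0, 0, 0, 0, 0.0], [0, 0, 0, 0, 0, 0, 0.0], [0, 0, 0, 0, 0, 0, 0.0], [0, 0, 0, 0, 0, 0, 0.0], [0, 0, 0, 0, 0, 0, 0.0], [0, 0, 0, 0, 0, 0, 0.0]]], "newtons": 20}}

```text
clock: 6.25
position: [0.5343, -0.004, 0.1178]
ee_rot: [0.257, 0.119, 0.958, -0.031]
contact_force: [1.0, -3.1, -1.3]
width: 0.0118
```

```bash
python3 - <<'E'
from h import *
st()
E
```

```text
t 6.25 p [ 0.5343 -0.004   0.1178] uyn mm [ 1.   2.2 48.8] w 0.0118 F uyn [ 0.8 -2.7 -2. ] rot to slope [-0.0012  0.0004 -0.0001]
```

{"op": "move_arm", "data": {"series": [[[0.005, -0.0013, 0.003, 0, 0, 0, 0], [0.005, -0.0013, 0.003, 0, 0, 0, 0], [0.005, -0.0013, 0.003, 0, 0, 0, 0], [0.005, -0.0013, 0.003, 0, 0, 0, 0], [0.005, -0.0013, 0.003, 0, 0, 0, 0], [0.005, -0.0013, 0.003, 0, 0, 0, 0], [0, 0, 0, 0, 0, 0, 0]]]}}

```text
clock: 6.83
position: [0.5664, -0.0123, 0.1365]
ee_rot: [0.258, 0.119, 0.958, -0.031]
contact_force: [1.4, -4.5, -3.3]
width: 0.0119
```

```bash
python3 - <<'E'
from h import *
st()
E
```

```text
t 6.83 p [ 0.5664 -0.0123  0.1365] uyn mm [39.1  2.  48.5] w 0.0119 F uyn [ 0.5 -4.1 -4.1] rot to slope [-0.0008  0.0027 -0.0003]
```

{"op": "move_arm", "data": {"series": [[[0.0017, -0.0004, 0.001, 0, 0, 0, 0], [0.0017, -0.0004, 0.001, 0, 0, 0, 0], [0.0017, -0.0004, 0.001, 0, 0, 0, 0], [0, 0, 0, 0, 0, 0, 0]]]}}

```text
clock: 7.17
position: [0.5676, -0.0126, 0.1372]
ee_rot: [0.255, 0.12, 0.959, -0.031]
contact_force: [-4.0, -2.4, -3.6]
width: 0.0118
```

```bash
python3 - <<'E'
from h import *
st()
E
```

```text
t 7.17 p [ 0.5676 -0.0126  0.1372] uyn mm [40.5  2.  48.5] w 0.0118 F uyn [-4.6 -3.3 -1.5] rot to slope [-0.002  -0.0043  0.0001]
```

{"op": "move_arm", "data": {"series": [[[0.0017, -0.0004, 0.001, 0, 0, 0, 0], [0, 0, 0, 0, 0, 0, 0], [0, 0, 0, 0, 0, 0, 0]]]}}

```text
clock: 7.42
position: [0.5677, -0.0127, 0.1372]
ee_rot: [0.253, 0.12, 0.959, -0.031]
contact_force: [-7.3, -0.5, -2.8]
width: 0.0115
```

```bash
python3 - <<'E'
from h import *
st()
E
```

```text
t 7.42 p [ 0.5677 -0.0127  0.1372] uyn mm [40.6  2.  48.4] w 0.0115 F uyn [-7.4 -2.3  1. ] rot to slope [-0.0024 -0.0072  0.0002]
```

{"op": "move_arm", "data": {"series": [[[0, 0, 0, 0, 0, 0, 0.03], [0, 0, 0, 0, 0, 0, 0.06], [0, 0, 0, 0, 0, 0, 0.085], [0, 0, 0, 0, 0, 0, 0.085], [-0.0058, 0.0015, 0.0104, 0, 0, 0, 0.085], [-0.0058, 0.0015, 0.0104, 0, 0, 0, 0.085], [-0.0058, 0.0015, 0.0104, 0, 0, 0, 0.085], [-0.0058, 0.0015, 0.0104, 0, 0, 0, 0.085], [-0.0058, 0.0015, 0.0104, 0, 0, 0, 0.085], [-0.0112, -0.0137, -0.0043, 0, 0, 0, 0.085], [-0.0112, -0.0137, -0.0043, 0, 0, 0, 0.085], [-0.0112, -0.0137, -0.0043, 0, 0, 0, 0.085], [-0.0112, -0.0137, -0.0043, 0, 0, 0, 0.085], [-0.0112, -0.0137, -0.0043, 0, 0, 0, 0.085], [0, 0, 0, 0, 0, 0, 0.085], [0, 0, 0, 0, 0, 0, 0.085]]]}}

```text
clock: 8.75
position: [0.4865, -0.0751, 0.1705]
ee_rot: [0.258, 0.121, 0.958, -0.032]
contact_force: [0.5, -0.1, -0.2]
width: 0.0851
```

```bash
python3 - <<'E'
from h import *
st()
E
```

```text
t 8.75 p [ 0.4865 -0.0751  0.1705] uyn mm [  2.3 -78.4 109. ] w 0.0851 F uyn [ 0.3 -0.  -0.4] rot to slope [-0.0013  0.0018  0.0021]
```

{"op": "move_arm", "data": {"series": [[[0.0054, -0.0016, -0.0106, 0, 0, 0, 0.085], [0.0054, -0.0016, -0.0106, 0, 0, 0, 0.085], [0.0054, -0.0016, -0.0106, 0, 0, 0, 0.06], [0.0054, -0.0016, -0.0106, 0, 0, 0, 0.04], [0.0054, -0.0016, -0.0106, 0, 0, 0, 0.03], [0, 0, 0, 0, 0, 0, 0.0], [0, 0, 0, 0, 0, 0, 0.0], [0, 0, 0, 0, 0, 0, 0.0], [0, 0, 0, 0, 0, 0, 0.0], [0, 0, 0, 0, 0, 0, 0.0], [0, 0, 0, 0, 0, 0, 0.0]]], "newtons": 20}}

```text
clock: 9.67
position: [0.5131, -0.0821, 0.1173]
ee_rot: [0.257, 0.119, 0.958, -0.031]
contact_force: [0.5, -0.4, -1.7]
width: 0.0114
```

```bash
python3 - <<'E'
from h import *
st()
E
```

```text
t 9.67 p [ 0.5131 -0.0821  0.1173] uyn mm [ -0.4 -78.7  49.1] w 0.0114 F uyn [-0.3 -0.3 -1.8] rot to slope [-0.0016  0.0006 -0.0003]
```

{"op": "move_arm", "data": {"series": [[[0.005, -0.0013, 0.003, 0, 0, 0, 0], [0.005, -0.0013, 0.003, 0, 0, 0, 0], [0.005, -0.0013, 0.003, 0, 0, 0, 0], [0.005, -0.0013, 0.003, 0, 0, 0, 0], [0.005, -0.0013, 0.003, 0, 0, 0, 0], [0.005, -0.0013, 0.003, 0, 0, 0, 0], [0.0017, -0.0004, 0.001, 0, 0, 0, 0], [0, 0, 0, 0, 0, 0, 0]]]}}

```text
clock: 10.33
position: [0.5458, -0.0908, 0.1363]
ee_rot: [0.257, 0.119, 0.958, -0.031]
contact_force: [0.3, -0.3, -3.3]
width: 0.0117
```

```bash
python3 - <<'E'
from h import *
st()
E
```

```text
t 10.33 p [ 0.5458 -0.0908  0.1363] uyn mm [ 38.3 -79.1  48.7] w 0.0117 F uyn [-1.3 -0.2 -3. ] rot to slope [-0.0011  0.0011 -0.0003]
```

{"op": "move_arm", "data": {"series": [[[0.0017, -0.0004, 0.001, 0, 0, 0, 0], [0.0017, -0.0004, 0.001, 0, 0, 0, 0], [0.0017, -0.0004, 0.001, 0, 0, 0, 0], [0, 0, 0, 0, 0, 0, 0], [0, 0, 0, 0, 0, 0, 0]]]}}

```text
clock: 10.75
position: [0.546, -0.0906, 0.1367]
ee_rot: [0.253, 0.119, 0.96, -0.031]
contact_force: [-11.4, 0.0, -0.5]
width: 0.0119
```

```bash
python3 - <<'E'
from h import *
st()
E
```

```text
t 10.75 p [ 0.546  -0.0906  0.1367] uyn mm [ 38.7 -78.9  48.9] w 0.0119 F uyn [-9.8 -2.8  5.1] rot to slope [-0.0036 -0.0079 -0.0007]
```

{"op": "move_arm", "data": {"series": [[[0, 0, 0, 0, 0, 0, 0.03], [0, 0, 0, 0, 0, 0, 0.06], [0, 0, 0, 0, 0, 0, 0.08], [-0.0058, 0.0015, 0.0104, 0, 0, 0, 0.08], [-0.0058, 0.0015, 0.0104, 0, 0, 0, 0.08], [-0.0058, 0.0015, 0.0104, 0, 0, 0, 0.08], [-0.0058, 0.0015, 0.0104, 0, 0, 0, 0.08], [-0.0058, 0.0015, 0.0104, 0, 0, 0, 0.08], [-0.042, 0.0106, -0.025, 0, 0, 0, 0.08], [0, 0, 0, 0, 0, 0, 0.08]]]}}

```text
clock: 11.58
position: [0.4752, -0.0714, 0.163]
ee_rot: [0.248, 0.12, 0.961, -0.029]
contact_force: [-4.3, 1.5, -3.2]
width: 0.08
```

```bash
python3 - <<'E'
from h import *
st(); shot('top','top3'); shot('side','side3')
a=cv2.imread('pics/top3.png')[140:210,245:335]; b=cv2.imread('pics/side3.png')[195:265,235:325]
r=lambda a:cv2.resize(a,None,fx=8,fy=8,interpolation=cv2.INTER_CUBIC)
cv2.imwrite('pics/top3z.png',r(a)); cv2.imwrite('pics/side3z.png',r(b))
E
```

```text
t 11.58 p [ 0.4752 -0.0714  0.163 ] uyn mm [-11.7 -77.7 108.3] w 0.08 F uyn [-5.5  0.4 -0.5] rot to slope [-0.0074 -0.0168 -0.0012]
```

View pics/top3z.png

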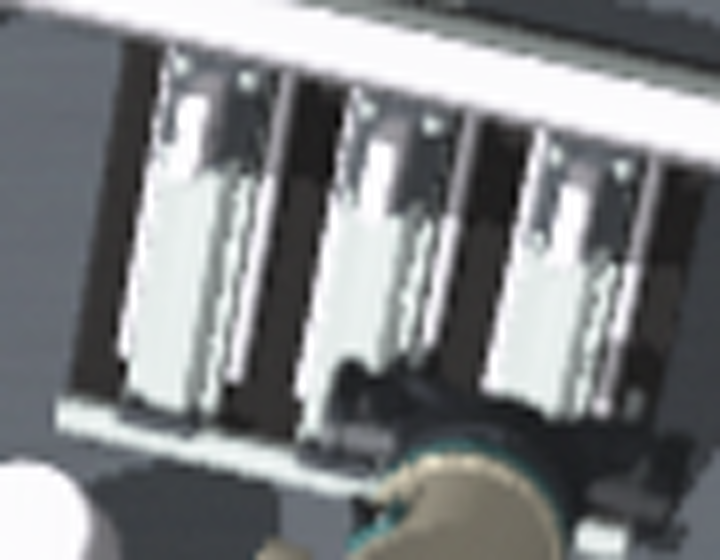

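View pics/side3z.png

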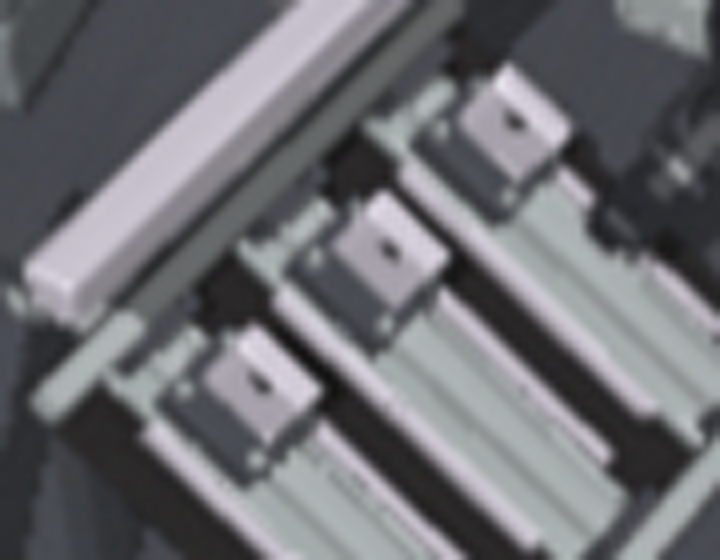

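{"op": "move_arm", "data": {"series": [[[0.0118, -0.003, 0.007, 0, 0, 0, 0.085], [0.0118, -0.003, 0.007, 0, 0, 0, 0.085], [0.0118, -0.003, 0.007, 0, 0, 0, 0.085], [0.0114, -0.003, 0.007, 0, 0, 0, 0.085], [0, 0, 0, 0, 0, 0, 0.085], [0.0058, -0.0017, -0.0104, 0, 0, 0, 0.085], [0.0058, -0.0017, -0.0104, 0, 0, 0, 0.085], [0.0058, -0.0017, -0.0104, 0, 0, 0, 0.06], [0.0058, -0.0015, -0.0104, 0, 0, 0, 0.04], [0.0058, -0.0015, -0.0104, 0, 0, 0, 0.03], [0, 0, 0, 0, 0, 0, 0.0], [0, 0, 0, 0, 0, 0, 0.0], [0, 0, 0, 0, 0, 0, 0.0], [0, 0, 0, 0, 0, 0, 0.0], [0, 0, 0, 0, 0, 0, 0.0], [0, 0, 0, 0, 0, 0, 0.0]]], "newtons": 20}}

```text
clock: 13.02
position: [0.561, -0.0951, 0.1459]
ee_rot: [0.256, 0.119, 0.959, -0.031]
contact_force: [-1.4, 0.2, -2.2]
width: 0.0116
```

```bash
python3 - <<'E'
from h import *
st()
E
```

```text
t 13.02 p [ 0.561  -0.0951  0.1459] uyn mm [ 56.8 -79.6  49.1] w 0.0116 F uyn [-2.3 -0.1 -1.3] rot to slope [-0.0019 -0.001  -0.0005]
```

{"op": "move_arm", "data": {"series": [[[-0.005, 0.0013, -0.003, 0, 0, 0, 0], [-0.005, 0.0013, -0.003, 0, 0, 0, 0], [-0.005, 0.0013, -0.003, 0, 0, 0, 0], [-0.005, 0.0013, -0.003, 0, 0, 0, 0], [-0.005, 0.0013, -0.003, 0, 0, 0, 0], [-0.005, 0.0013, -0.003, 0, 0, 0, 0], [-0.005, 0.0013, -0.003, 0, 0, 0, 0], [0, 0, 0, 0, 0, 0, 0]]]}}

```text
clock: 13.68
position: [0.5249, -0.0859, 0.1242]
ee_rot: [0.256, 0.119, 0.959, -0.031]
contact_force: [-4.4, -0.8, 4.2]
width: 0.0118
```

```bash
python3 - <<'E'
from h import *
st()
E
```

```text
t 13.68 p [ 0.5249 -0.0859  0.1242] uyn mm [ 13.7 -79.5  48.9] w 0.0118 F uyn [-1.4 -1.9  5.7] rot to slope [-0.0019 -0.0022 -0.0005]
```

{"op": "move_arm", "data": {"series": [[[-0.0025, 0.0006, -0.0015, 0, 0, 0, 0], [-0.0025, 0.0006, -0.0015, 0, 0, 0, 0], [-0.0025, 0.0006, -0.0015, 0, 0, 0, 0], [-0.0025, 0.0006, -0.0015, 0, 0, 0, 0], [-0.0025, 0.0006, -0.0015, 0, 0, 0, 0], [0, 0, 0, 0, 0, 0, 0]]]}}

```text
clock: 14.18
position: [0.5166, -0.084, 0.1194]
ee_rot: [0.26, 0.12, 0.958, -0.032]
contact_force: [2.9, -0.4, 6.0]
width: 0.0118
```

```bash
python3 - <<'E'
from h import *
st()
E
```

```text
t 14.18 p [ 0.5166 -0.084   0.1194] uyn mm [  3.9 -79.7  49. ] w 0.0118 F uyn [5.5 0.3 3.7] rot to slope [0.0001 0.0059 0.0003]
```

{"op": "move_arm", "data": {"series": [[[-0.0025, 0.0006, -0.0015, 0, 0, 0, 0], [0, 0, 0, 0, 0, 0, 0], [0, 0, 0, 0, 0, 0, 0]]]}}

```text
clock: 14.43
position: [0.5162, -0.0841, 0.1195]
ee_rot: [0.262, 0.12, 0.957, -0.032]
contact_force: [5.0, 0.2, 7.1]
width: 0.0113
```

```bash
python3 - <<'E'
from h import *
st()
E
```

```text
t 14.43 p [ 0.5162 -0.0841  0.1195] uyn mm [  3.7 -79.9  49.3] w 0.0113 F uyn [7.7 1.4 3.7] rot to slope [0.0015 0.0104 0.0007]
```

{"op": "move_arm", "data": {"series": [[[0, 0, 0, 0, 0, 0, 0.03], [0, 0, 0, 0, 0, 0, 0.06], [0, 0, 0, 0, 0, 0, 0.085], [0, 0, 0, 0, 0, 0, 0.085], [-0.0058, 0.0015, 0.0104, 0, 0, 0, 0.085], [-0.0058, 0.0015, 0.0104, 0, 0, 0, 0.085], [-0.0058, 0.0015, 0.0104, 0, 0, 0, 0.085], [-0.0058, 0.0015, 0.0104, 0, 0, 0, 0.085], [-0.0058, 0.0015, 0.0104, 0, 0, 0, 0.085], [0.0097, 0.0113, 0.0038, 0, 0, 0, 0.085], [0.0097, 0.0113, 0.0038, 0, 0, 0, 0.085], [0.0097, 0.0113, 0.0038, 0, 0, 0, 0.085], [0.0097, 0.0113, 0.0038, 0, 0, 0, 0.085], [0.0097, 0.0113, 0.0038, 0, 0, 0, 0.085], [0.0097, 0.0113, 0.0038, 0, 0, 0, 0.085], [0, 0, 0, 0, 0, 0, 0.085], [0, 0, 0, 0, 0, 0, 0.085], [0, 0, 0, 0, 0, 0, 0.085]]]}}

```text
clock: 15.93
position: [0.5398, -0.0075, 0.1898]
ee_rot: [0.256, 0.119, 0.959, -0.031]
contact_force: [-0.1, 0.2, -0.0]
width: 0.0847
```

```bash
python3 - <<'E'
from h import *
st()
E
```

```text
t 15.93 p [ 0.5398 -0.0075  0.1898] uyn mm [4.240e+01 1.000e-01 1.081e+02] w 0.0847 F uyn [-0.2  0.1  0.1] rot to slope [-0.0015 -0.0025 -0.0004]
```

{"op": "move_arm", "data": {"series": [[[0.0064, -0.0014, -0.0098, 0, 0, 0, 0.085], [0.0064, -0.0014, -0.0098, 0, 0, 0, 0.085], [0.0064, -0.0014, -0.0098, 0, 0, 0, 0.06], [0.0064, -0.0014, -0.0098, 0, 0, 0, 0.04], [0.0064, -0.0014, -0.0098, 0, 0, 0, 0.03], [0, 0, 0, 0, 0, 0, 0.0], [0, 0, 0, 0, 0, 0, 0.0], [0, 0, 0, 0, 0, 0, 0.0], [0, 0, 0, 0, 0, 0, 0.0], [0, 0, 0, 0, 0, 0, 0.0], [0, 0, 0, 0, 0, 0, 0.0]]], "newtons": 20}}

```text
clock: 16.85
position: [0.5719, -0.0144, 0.1416]
ee_rot: [0.256, 0.12, 0.959, -0.031]
contact_force: [-2.4, -0.7, -2.4]
width: 0.0117
```

```bash
python3 - <<'E'
from h import *
st()
E
```

```text
t 16.85 p [ 0.5719 -0.0144  0.1416] uyn mm [46.6  1.4 49.9] w 0.0117 F uyn [-3.  -1.3 -1. ] rot to slope [-0.0016 -0.0016 -0.0001]
```

{"op": "move_arm", "data": {"series": [[[-0.005, 0.0013, -0.003, 0, 0, 0, 0], [-0.005, 0.0013, -0.003, 0, 0, 0, 0], [-0.005, 0.0013, -0.003, 0, 0, 0, 0], [-0.005, 0.0013, -0.003, 0, 0, 0, 0], [-0.005, 0.0013, -0.003, 0, 0, 0, 0], [-0.005, 0.0013, -0.003, 0, 0, 0, 0], [-0.005, 0.0013, -0.003, 0, 0, 0, 0], [-0.005, 0.0013, -0.003, 0, 0, 0, 0], [-0.005, 0.0013, -0.003, 0, 0, 0, 0], [-0.005, 0.0013, -0.003, 0, 0, 0, 0], [0, 0, 0, 0, 0, 0, 0]]]}}

```text
clock: 17.77
position: [0.5207, -0.001, 0.1109]
ee_rot: [0.255, 0.119, 0.959, -0.031]
contact_force: [-5.8, -1.5, 7.3]
width: 0.0117
```

```bash
python3 - <<'E'
from h import *
st()
E
```

```text
t 17.77 p [ 0.5207 -0.001   0.1109] uyn mm [-14.5   1.7  49.8] w 0.0117 F uyn [-0.9 -2.9  8.9] rot to slope [-0.0017 -0.0026 -0.0002]
```

{"op": "move_arm", "data": {"series": [[[-0.005, 0.0013, -0.0028, 0, 0, 0, 0], [-0.005, 0.0013, -0.0028, 0, 0, 0, 0], [-0.005, 0.0013, -0.0028, 0, 0, 0, 0], [-0.005, 0.0013, -0.0028, 0, 0, 0, 0], [-0.005, 0.0013, -0.0028, 0, 0, 0, 0], [-0.0025, 0.0006, -0.0014, 0, 0, 0, 0], [-0.0025, 0.0006, -0.0014, 0, 0, 0, 0], [-0.0025, 0.0006, -0.0014, 0, 0, 0, 0], [-0.0017, 0.0004, -0.001, 0, 0, 0, 0], [0, 0, 0, 0, 0, 0, 0]]]}}

```text
clock: 18.6
position: [0.4876, 0.0074, 0.0914]
ee_rot: [0.255, 0.12, 0.959, -0.031]
contact_force: [1.5, -2.4, -4.2]
width: 0.0115
```

```bash
python3 - <<'E'
from h import *
st()
E
```

```text
t 18.6 p [0.4876 0.0074 0.0914] uyn mm [-53.8   1.8  50.1] w 0.0115 F uyn [-0.3 -2.  -4.7] rot to slope [-0.0018 -0.0028 -0.    ]
```

{"op": "move_arm", "data": {"series": [[[-0.0017, 0.0004, -0.001, 0, 0, 0, 0], [-0.0017, 0.0004, -0.001, 0, 0, 0, 0], [0, 0, 0, 0, 0, 0, 0], [0, 0, 0, 0, 0, 0, 0]]]}}

```text
clock: 18.93
position: [0.4859, 0.0079, 0.0907]
ee_rot: [0.257, 0.12, 0.959, -0.031]
contact_force: [4.1, -5.4, -4.7]
width: 0.0114
```

```bash
python3 - <<'E'
from h import *
st()
E
```

```text
t 18.93 p [0.4859 0.0079 0.0907] uyn mm [-55.8   1.9  50.3] w 0.0114 F uyn [ 2.3 -4.3 -6.7] rot to slope [-0.0014  0.0004 -0.0002]
```

{"op": "move_arm", "data": {"series": [[[-0.0017, 0.0004, -0.001, 0, 0, 0, 0], [-0.0017, 0.0004, -0.001, 0, 0, 0, 0], [0, 0, 0, 0, 0, 0, 0], [0, 0, 0, 0, 0, 0, 0]]]}}

```text
clock: 19.27
position: [0.4855, 0.0083, 0.0908]
ee_rot: [0.26, 0.119, 0.958, -0.031]
contact_force: [7.4, -10.0, -0.7]
width: 0.0118
```

```bash
python3 - <<'E'
from h import *
st()
E
```

```text
t 19.27 p [0.4855 0.0083 0.0908] uyn mm [-56.1   2.1  50.6] w 0.0118 F uyn [ 8.  -7.9 -5.4] rot to slope [-0.0009  0.0062 -0.0006]
```

{"op": "move_arm", "data": {"series": [[[0, 0, 0, 0, 0, 0, 0.03], [0, 0, 0, 0, 0, 0, 0.06], [0, 0, 0, 0, 0, 0, 0.085], [0, 0, 0, 0, 0, 0, 0.085], [-0.0058, 0.0015, 0.0104, 0, 0, 0, 0.085], [-0.0058, 0.0015, 0.0104, 0, 0, 0, 0.085], [-0.0058, 0.0015, 0.0104, 0, 0, 0, 0.085], [-0.0058, 0.0015, 0.0104, 0, 0, 0, 0.085], [-0.0058, 0.0015, 0.0104, 0, 0, 0, 0.085], [0.0134, 0.0068, 0.0066, 0, 0, 0, 0.085], [0.0134, 0.0068, 0.0066, 0, 0, 0, 0.085], [0.0134, 0.0068, 0.0066, 0, 0, 0, 0.085], [0.0134, 0.0068, 0.0066, 0, 0, 0, 0.085], [0.0134, 0.0068, 0.0066, 0, 0, 0, 0.085], [0.0134, 0.0068, 0.0066, 0, 0, 0, 0.085], [0.0134, 0.0068, 0.0066, 0, 0, 0, 0.085], [0.0134, 0.0068, 0.0066, 0, 0, 0, 0.085], [0, 0, 0, 0, 0, 0, 0.085], [0, 0, 0, 0, 0, 0, 0.085]]]}}

```text
clock: 20.85
position: [0.56, 0.0712, 0.1931]
ee_rot: [0.257, 0.119, 0.959, -0.031]
contact_force: [-0.6, -1.7, -0.3]
width: 0.085
```

```bash
python3 - <<'E'
from h import *
st()
E
```

```text
t 20.85 p [0.56   0.0712 0.1931] uyn mm [ 44.3  81.4 110.9] w 0.085 F uyn [-0.2 -1.7 -0.2] rot to slope [-0.0015 -0.0005 -0.0011]
```

Descend 61 mm with +2 mm up the slope.

{"op": "move_arm", "data": {"series": [[[0.0063, -0.0016, -0.0104, 0, 0, 0, 0.085], [0.0063, -0.0016, -0.0104, 0, 0, 0, 0.085], [0.0063, -0.0016, -0.0104, 0, 0, 0, 0.06], [0.0063, -0.0016, -0.0104, 0, 0, 0, 0.04], [0.0063, -0.0016, -0.0104, 0, 0, 0, 0.03], [0, 0, 0, 0, 0, 0, 0.0], [0, 0, 0, 0, 0, 0, 0.0], [0, 0, 0, 0, 0, 0, 0.0], [0, 0, 0, 0, 0, 0, 0.0], [0, 0, 0, 0, 0, 0, 0.0], [0, 0, 0, 0, 0, 0, 0.0]]], "newtons": 20}}

```text
clock: 21.77
position: [0.5904, 0.0626, 0.1411]
ee_rot: [0.256, 0.12, 0.959, -0.032]
contact_force: [-2.5, 0.3, -1.2]
width: 0.0122
```

```bash
python3 - <<'E'
from h import *
st()
E
```

```text
t 21.77 p [0.5904 0.0626 0.1411] uyn mm [45.6 80.6 50. ] w 0.0122 F uyn [-2.8 -0.3  0.2] rot to slope [-0.0012 -0.0018  0.0001]
```

{"op": "move_arm", "data": {"series": [[[-0.005, 0.0013, -0.003, 0, 0, 0, 0], [-0.005, 0.0013, -0.003, 0, 0, 0, 0], [-0.005, 0.0013, -0.003, 0, 0, 0, 0], [-0.005, 0.0013, -0.003, 0, 0, 0, 0], [-0.005, 0.0013, -0.003, 0, 0, 0, 0], [-0.005, 0.0013, -0.0029, 0, 0, 0, 0], [-0.005, 0.0013, -0.0029, 0, 0, 0, 0], [-0.005, 0.0013, -0.0029, 0, 0, 0, 0], [-0.005, 0.0013, -0.0029, 0, 0, 0, 0], [-0.005, 0.0013, -0.0029, 0, 0, 0, 0], [0, 0, 0, 0, 0, 0, 0]]]}}

```text
clock: 22.68
position: [0.54, 0.0762, 0.111]
ee_rot: [0.256, 0.119, 0.959, -0.031]
contact_force: [-3.2, 2.8, 1.7]
width: 0.0118
```

```bash
python3 - <<'E'
from h import *
st()
E
```

```text
t 22.68 p [0.54   0.0762 0.111 ] uyn mm [-14.7  81.3  50. ] w 0.0118 F uyn [-2.4  1.9  3.4] rot to slope [-0.0017 -0.0018 -0.0008]
```

{"op": "move_arm", "data": {"series": [[[-0.005, 0.0012, -0.0028, 0, 0, 0, 0], [-0.005, 0.0012, -0.0028, 0, 0, 0, 0], [-0.005, 0.0012, -0.0028, 0, 0, 0, 0], [-0.005, 0.0012, -0.0029, 0, 0, 0, 0], [-0.005, 0.0012, -0.0029, 0, 0, 0, 0], [-0.0025, 0.0006, -0.0014, 0, 0, 0, 0], [-0.0025, 0.0006, -0.0014, 0, 0, 0, 0], [-0.0025, 0.0006, -0.0014, 0, 0, 0, 0], [-0.0017, 0.0004, -0.001, 0, 0, 0, 0], [-0.0017, 0.0004, -0.001, 0, 0, 0, 0], [-0.0017, 0.0004, -0.001, 0, 0, 0, 0], [0, 0, 0, 0, 0, 0, 0]]]}}

```text
clock: 23.68
position: [0.5038, 0.0849, 0.0904]
ee_rot: [0.257, 0.119, 0.959, -0.031]
contact_force: [3.6, 0.3, -3.6]
width: 0.0117
```

```bash
python3 - <<'E'
from h import *
st()
E
```

```text
t 23.68 p [0.5038 0.0849 0.0904] uyn mm [-57.2  80.9  50.8] w 0.0117 F uyn [ 1.2  1.2 -4.9] rot to slope [-0.0017 -0.0002 -0.0005]
```

{"op": "move_arm", "data": {"series": [[[-0.0017, 0.0004, -0.001, 0, 0, 0, 0], [0, 0, 0, 0, 0, 0, 0], [0, 0, 0, 0, 0, 0, 0]]]}}

```text
clock: 23.93
position: [0.5034, 0.0851, 0.0904]
ee_rot: [0.258, 0.119, 0.958, -0.031]
contact_force: [4.5, -1.1, -2.2]
width: 0.0116
```

```bash
python3 - <<'E'
from h import *
st()
E
```

```text
t 23.93 p [0.5034 0.0851 0.0904] uyn mm [-57.6  81.   51. ] w 0.0116 F uyn [ 2.9  0.1 -4.2] rot to slope [-0.0012  0.002  -0.0006]
```

{"op": "move_arm", "data": {"series": [[[-0.0017, 0.0004, -0.001, 0, 0, 0, 0], [-0.0008, 0.0002, -0.0005, 0, 0, 0, 0], [0, 0, 0, 0, 0, 0, 0], [0, 0, 0, 0, 0, 0, 0]]]}}

```text
clock: 24.27
position: [0.5028, 0.0855, 0.0904]
ee_rot: [0.259, 0.119, 0.958, -0.031]
contact_force: [6.9, -4.9, 2.7]
width: 0.0111
```

```bash
python3 - <<'E'
from h import *
st()
E
```

```text
t 24.27 p [0.5028 0.0855 0.0904] uyn mm [-58.1  81.3  51.4] w 0.0111 F uyn [ 8.2 -3.1 -1.6] rot to slope [-0.0006  0.0056 -0.0012]
```

{"op": "move_arm", "data": {"series": [[[0, 0, 0, 0, 0, 0, 0.03], [0, 0, 0, 0, 0, 0, 0.06], [0, 0, 0, 0, 0, 0, 0.085], [0, 0, 0, 0, 0, 0, 0.085], [-0.0058, 0.0015, 0.0104, 0, 0, 0, 0.085], [-0.0058, 0.0015, 0.0104, 0, 0, 0, 0.085], [-0.0058, 0.0015, 0.0104, 0, 0, 0, 0.085], [-0.0058, 0.0015, 0.0104, 0, 0, 0, 0.085], [-0.0058, 0.0015, 0.0104, 0, 0, 0, 0.085], [0.001, -0.0169, 0.003, 0, 0, 0, 0.085], [0.001, -0.0169, 0.003, 0, 0, 0, 0.085], [0.001, -0.0169, 0.003, 0, 0, 0, 0.085], [0.001, -0.0169, 0.003, 0, 0, 0, 0.085], [0.001, -0.0169, 0.003, 0, 0, 0, 0.085], [0.001, -0.0169, 0.003, 0, 0, 0, 0.085], [0.001, -0.0169, 0.003, 0, 0, 0, 0.085], [0.001, -0.0169, 0.003, 0, 0, 0, 0.085], [0.001, -0.0169, 0.003, 0, 0, 0, 0.085], [0.001, -0.0169, 0.003, 0, 0, 0, 0.085], [0, 0, 0, 0, 0, 0, 0.085]]]}}

```text
clock: 25.93
position: [0.4815, -0.078, 0.1708]
ee_rot: [0.258, 0.121, 0.958, -0.032]
contact_force: [0.1, -0.9, 0.6]
width: 0.0855
```

{"op": "move_arm", "data": {"series": [[[0, 0, 0, 0, 0, 0, 0.085], [0, 0, 0, 0, 0, 0, 0.085]]]}}

```text
clock: 26.1
position: [0.4801, -0.0752, 0.1694]
ee_rot: [0.256, 0.12, 0.959, -0.031]
contact_force: [-0.6, 0.3, -0.7]
width: 0.0851
```

```bash
python3 - <<'E'
from h import *
st(); shot('top','top4'); shot('side','side4')
a=cv2.imread('pics/top4.png')[140:210,245:335]; b=cv2.imread('pics/side4.png')[195:295,235:355]
cv2.imwrite('pics/top4z.png',cv2.resize(a,None,fx=8,fy=8,interpolation=cv2.INTER_CUBIC)); cv2.imwrite('pics/side4z.png',cv2.resize(b,None,fx=6,fy=6,interpolation=cv2.INTER_CUBIC))
E
```

```text
t 26.1 p [ 0.4801 -0.0752  0.1694] uyn mm [ -3.6 -80.1 111.1] w 0.0851 F uyn [-0.9  0.1 -0.3] rot to slope [-0.0022 -0.0015 -0.0002]
```

View pics/top4z.png

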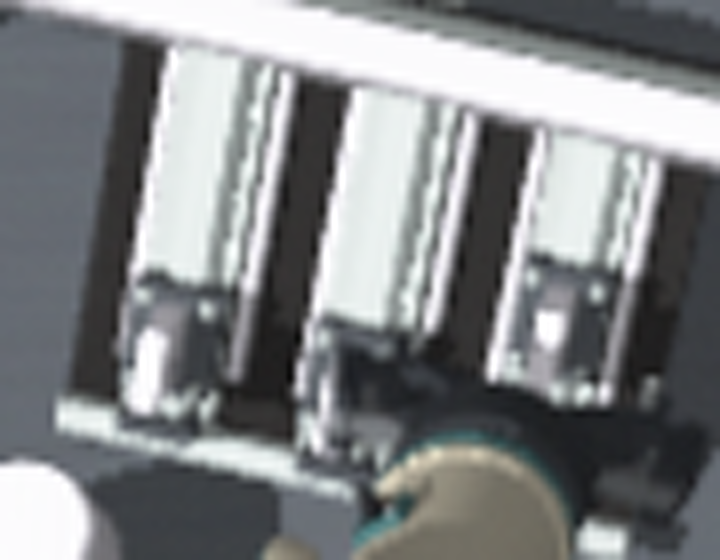

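View pics/side4z.png

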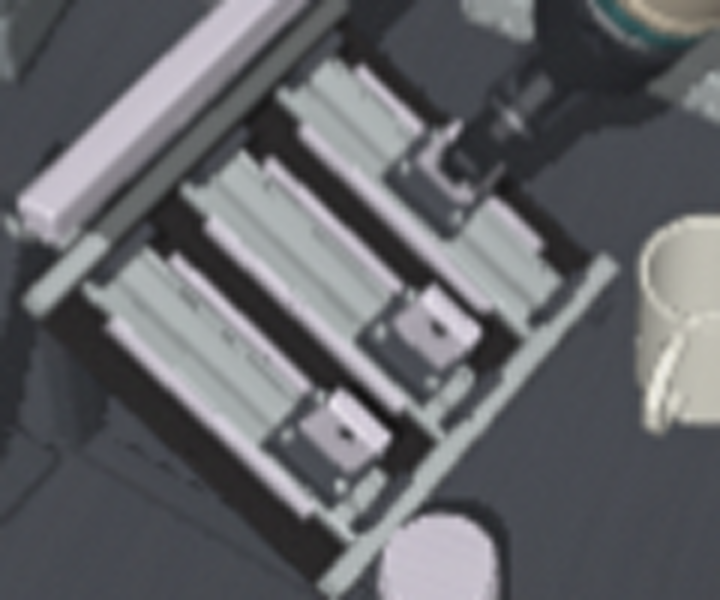

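{"op": "move_arm", "data": {"series": [[[0.006, -0.0015, -0.0107, 0, 0, 0, 0.085], [0.006, -0.0015, -0.0107, 0, 0, 0, 0.085], [0.006, -0.0015, -0.0107, 0, 0, 0, 0.06], [0.006, -0.0015, -0.0107, 0, 0, 0, 0.04], [0.006, -0.0015, -0.0107, 0, 0, 0, 0.03], [0, 0, 0, 0, 0, 0, 0.0], [0, 0, 0, 0, 0, 0, 0.0], [0, 0, 0, 0, 0, 0, 0.0], [0, 0, 0, 0, 0, 0, 0.0], [0, 0, 0, 0, 0, 0, 0.0], [0, 0, 0, 0, 0, 0, 0.0]]], "newtons": 60}}

```text
clock: 27.12
position: [0.5106, -0.0829, 0.1168]
ee_rot: [0.257, 0.119, 0.959, -0.031]
contact_force: [-0.2, 2.2, -0.1]
width: 0.0112
```

```bash
python3 - <<'E'
from h import *
st()
E
```

```text
t 27.12 p [ 0.5106 -0.0829  0.1168] uyn mm [ -2.7 -80.1  49.8] w 0.0112 F uyn [-0.7  2.1  0.3] rot to slope [-0.0019  0.0001 -0.0004]
```

{"op": "move_arm", "data": {"series": [[[-0.0019, 0.0005, 0.0035, 0, 0, 0, 0], [-0.0019, 0.0005, 0.0035, 0, 0, 0, 0], [-0.0019, 0.0005, 0.0035, 0, 0, 0, 0], [-0.0024, 0.0006, 0.0043, 0, 0, 0, 0], [-0.0024, 0.0006, 0.0043, 0, 0, 0, 0], [-0.0024, 0.0006, 0.0043, 0, 0, 0, 0], [-0.0024, 0.0006, 0.0043, 0, 0, 0, 0], [-0.0034, 0.0009, 0.0061, 0, 0, 0, 0], [-0.0034, 0.0009, 0.0061, 0, 0, 0, 0], [-0.0034, 0.0009, 0.0061, 0, 0, 0, 0], [-0.0034, 0.0009, 0.0061, 0, 0, 0, 0], [-0.0024, 0.0006, 0.0043, 0, 0, 0, 0], [0, 0, 0, 0, 0, 0, 0], [0, 0, 0, 0, 0, 0, 0]]]}}

```text
clock: 28.28
position: [0.4797, -0.0752, 0.1735]
ee_rot: [0.257, 0.119, 0.958, -0.031]
contact_force: [-0.0, 0.0, -3.0]
width: 0.0113
```

```bash
python3 - <<'E'
from h import *
st(); shot('top','top5'); shot('side','side5')
b=cv2.imread('pics/side5.png')[165:300,235:400]
cv2.imwrite('pics/side5z.png',cv2.resize(b,None,fx=4,fy=4,interpolation=cv2.INTER_CUBIC))
E
```

```text
t 28.28 p [ 0.4797 -0.0752  0.1735] uyn mm [ -1.9 -80.2 114.8] w 0.0113 F uyn [-1.5  0.  -2.6] rot to slope [-0.0012  0.0011 -0.0003]
```

View pics/side5z.png

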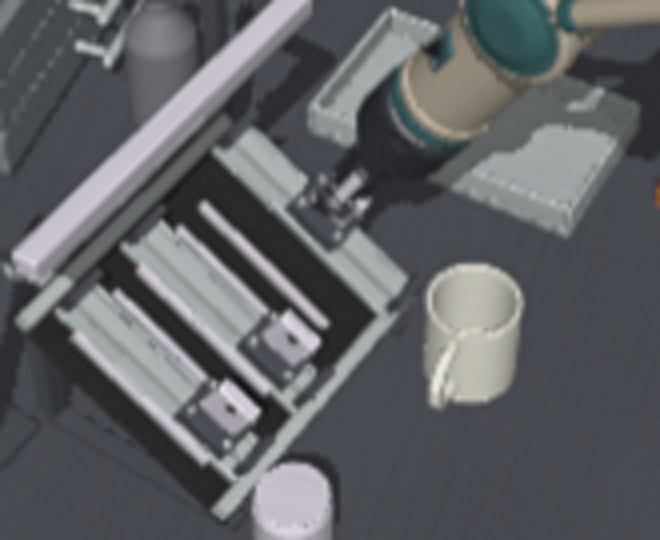

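```bash
python3 - <<'E'
from h import *
t=ld('top0'); s=ld('side0')
print('oil top',onz(t,367,117,.17), 'side', onz(s,276,170,.15))
print('end up', P(.097,-.08,.065+.03),P(.097,-.08,.065),'low',P(-.097,-.08,.065))
a=cv2.imread('pics/top0.png')[90:160,330:430]; cv2.imwrite('pics/oil.png',cv2.resize(a,None,fx=6,fy=6))
E
```

```text
oil top [ 0.70596003 -0.25948509  0.17      ] side [ 0.68626582 -0.23223621  0.15      ]
end up [ 0.57236449 -0.09841044  0.20577241] [ 0.58690617 -0.10209005  0.17979165] low [ 0.4240307  -0.06087622  0.08279165]
```

View pics/oil.png

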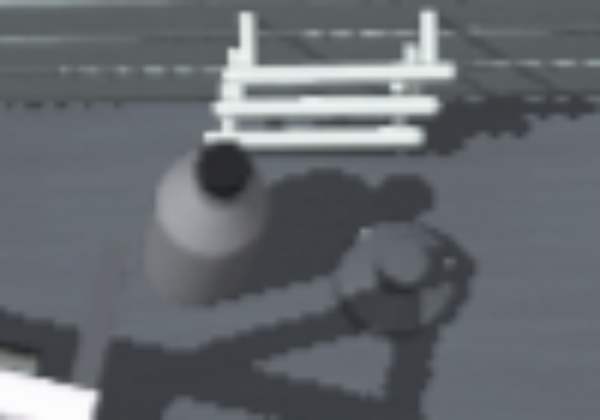

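{"op": "move_arm", "data": {"series": [[[0, 0, 0.0125, 0, 0, 0, 0], [0, 0, 0.0125, 0, 0, 0, 0], [0, 0, 0.0125, 0, 0, 0, 0], [0, 0, 0.0125, 0, 0, 0, 0], [-0.0026, -0.0164, 0, 0, 0, 0, 0], [-0.0026, -0.0164, 0, 0, 0, 0, 0], [-0.0026, -0.0164, 0, 0.0107, 0.0423, 0.0058, 0], [-0.0026, -0.0164, 0, 0.0107, 0.0423, 0.0058, 0], [-0.0026, -0.0164, 0, 0.0107, 0.0423, 0.0058, 0], [-0.0026, -0.0164, 0, 0.0107, 0.0423, 0.0058, 0], [-0.0026, -0.0164, 0, 0.0107, 0.0423, 0.0058, 0], [-0.0026, -0.0164, 0, 0.0107, 0.0423, 0.0058, 0], [-0.0026, -0.0164, 0, 0.0107, 0.0423, 0.0058, 0], [-0.0026, -0.0164, 0, 0.0107, 0.0423, 0.0058, 0], [-0.0026, -0.0164, 0, 0.0107, 0.0423, 0.0058, 0], [-0.0026, -0.0164, 0, 0.0107, 0.0423, 0.0058, 0], [-0.0026, -0.0164, 0, 0.0107, 0.0423, 0.0058, 0], [-0.0026, -0.0164, 0, 0.0107, 0.0423, 0.0058, 0], [-0.0026, -0.0164, 0, 0, 0, 0, 0], [-0.0026, -0.0164, 0, 0, 0, 0, 0]]]}}

```text
clock: 30.05
position: [0.4391, -0.3392, 0.222]
ee_rot: [0.001, 0.091, 0.996, 0.009]
contact_force: [0.4, 0.3, -3.2]
width: 0.0118
```

{"op": "move_arm", "data": {"series": [[[0, 0, 0, 0, 0, 0, 0], [0, 0, 0, 0, 0, 0, 0]]]}}

```text
clock: 30.22
position: [0.438, -0.3384, 0.2223]
ee_rot: [0.001, 0.092, 0.996, 0.01]
contact_force: [-0.9, 0.8, -3.8]
width: 0.011
```

```bash
python3 - <<'E'
from h import *
s=st(); print(q2(s['ee_rot']).as_matrix().round(3)); shot('top','top6'); shot('side','side6')
b=cv2.imread('pics/side6.png')[145:280,285:450]
cv2.imwrite('pics/side6z.png',cv2.resize(b,None,fx=4,fy=4,interpolation=cv2.INTER_CUBIC))
b=cv2.imread('pics/top6.png')[130:260,320:460]
cv2.imwrite('pics/top6z.png',cv2.resize(b,None,fx=4,fy=4,interpolation=cv2.INTER_CUBIC))
E
```

```text
t 30.22 p [ 0.438  -0.3384  0.2223] uyn mm [  43.5 -345.6  145. ] w 0.011 F uyn [-2.8  0.5 -2.7] rot to slope [-0.1309 -0.5072 -0.0681]
[[-0.983  0.182  0.004]
 [ 0.182  0.983  0.019]
 [-0.     0.02  -1.   ]]
```

View pics/side6z.png

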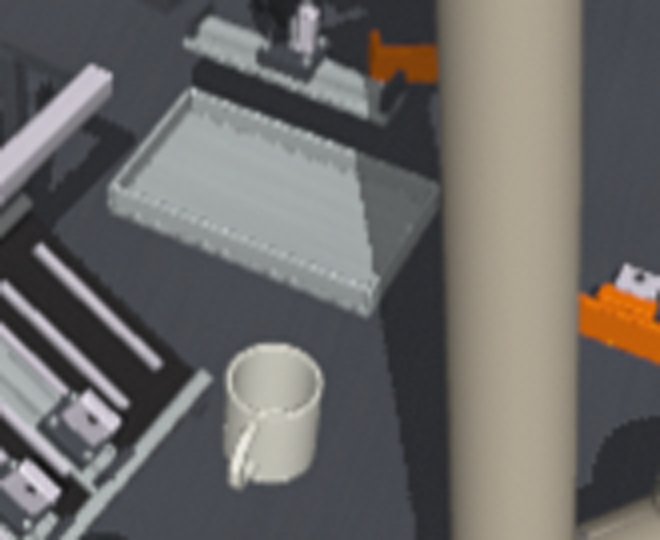

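View pics/top6z.png

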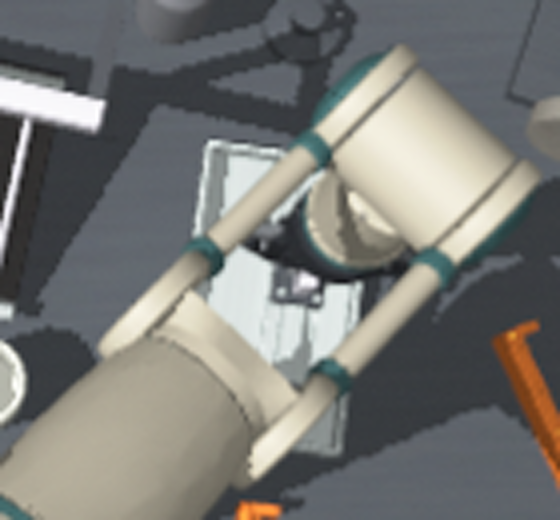

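{"op": "move_arm", "data": {"series": [[[0, 0, -0.01, -0.0019, 0, 0, 0], [0, 0, -0.016, -0.0019, 0, 0, 0], [0, 0, -0.016, -0.0019, 0, 0, 0], [0, 0, -0.016, -0.0019, 0, 0, 0], [0, 0, -0.016, -0.0019, 0, 0, 0], [0, 0, -0.016, -0.0019, 0, 0, 0], [0, 0, -0.016, -0.0019, 0, 0, 0], [0, 0, -0.016, -0.0019, 0, 0, 0], [0, 0, -0.016, -0.0019, 0, 0, 0], [0, 0, -0.01, -0.0019, 0, 0, 0], [0, 0, -0.006, 0, 0, 0, 0], [0, 0, -0.004, 0, 0, 0, 0], [0, 0, -0.002, 0, 0, 0, 0], [0, 0, 0, 0, 0, 0, 0], [0, 0, 0, 0, 0, 0, 0]]]}}

```text
clock: 31.57
position: [0.4384, -0.3378, 0.0635]
ee_rot: [0.002, 0.091, 0.996, -0.0]
contact_force: [0.2, -0.6, -3.5]
width: 0.0113
```

{"op": "move_arm", "data": {"series": [[[0, 0, -0.002, 0, 0, 0, 0], [0, 0, -0.002, 0, 0, 0, 0], [0, 0, 0, 0, 0, 0, 0], [0, 0, 0, 0, 0, 0, 0]]]}}

```text
clock: 31.9
position: [0.438, -0.3375, 0.059]
ee_rot: [0.002, 0.091, 0.996, 0.0]
contact_force: [0.0, -0.3, -3.5]
width: 0.0117
```

{"op": "move_arm", "data": {"series": [[[0, 0, -0.0015, 0, 0, 0, 0], [0, 0, -0.0015, 0, 0, 0, 0], [0, 0, 0, 0, 0, 0, 0], [0, 0, 0, 0, 0, 0, 0]]]}}

```text
clock: 32.23
position: [0.4379, -0.3375, 0.0558]
ee_rot: [0.002, 0.091, 0.996, 0.0]
contact_force: [-0.1, -0.0, -3.3]
width: 0.0109
```

{"op": "move_arm", "data": {"series": [[[0, 0, -0.001, 0, 0, 0, 0], [0, 0, -0.001, 0, 0, 0, 0], [0, 0, 0, 0, 0, 0, 0], [0, 0, 0, 0, 0, 0, 0]]]}}

```text
clock: 32.57
position: [0.438, -0.3375, 0.0539]
ee_rot: [0.002, 0.091, 0.996, 0.0]
contact_force: [-0.1, -0.8, -3.1]
width: 0.0116
```

{"op": "move_arm", "data": {"series": [[[0, 0, -0.0015, 0, 0, 0, 0], [0, 0, -0.001, 0, 0, 0, 0], [0, 0, 0, 0, 0, 0, 0], [0, 0, 0, 0, 0, 0, 0]]]}}

```text
clock: 32.9
position: [0.4383, -0.3378, 0.0524]
ee_rot: [0.002, 0.091, 0.996, -0.0]
contact_force: [-1.2, 1.3, 4.8]
width: 0.0112
```

```bash
python3 - <<'E'
from h import *
st(); shot('side','side7')
b=cv2.imread('pics/side7.png')[145:280,285:450]
cv2.imwrite('pics/side7z.png',cv2.resize(b,None,fx=4,fy=4,interpolation=cv2.INTER_CUBIC))
E
```

```text
t 32.9 p [ 0.4383 -0.3378  0.0524] uyn mm [ -41.3 -344.9   -2.2] w 0.0112 F uyn [1.1 1.  4.9] rot to slope [-0.1106 -0.5073 -0.0646]
```

View pics/side7z.png

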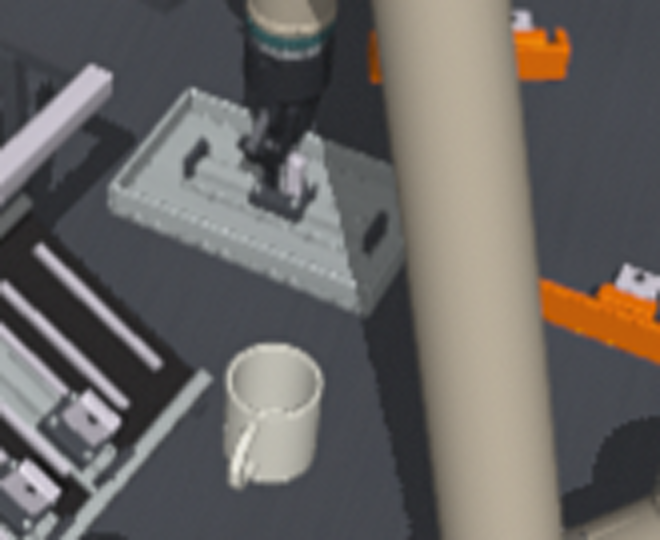

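Contact with the tray floor: the force went from -3 to +5 N, and the unit lies centred. I'll release and rise.

{"op": "move_arm", "data": {"series": [[[0, 0, 0, 0, 0, 0, 0.02], [0, 0, 0, 0, 0, 0, 0.04], [0, 0, 0, 0, 0, 0, 0.06], [0, 0, 0, 0, 0, 0, 0.07], [0, 0, 0.01, 0, 0, 0, 0.07], [0, 0, 0.02, 0, 0, 0, 0.07], [0, 0, 0.03, 0, 0, 0, 0.07], [0, 0, 0.03, 0, 0, 0, 0.07], [0, 0, 0.03, 0, 0, 0, 0.07], [0, 0, 0.03, 0, 0, 0, 0.07], [0, 0, 0.03, 0, 0, 0, 0.07], [-0.03, 0, 0.02, 0, 0, 0, 0.07], [-0.03, 0, 0, 0, 0, 0, 0.07], [-0.03, 0, 0, 0, 0, 0, 0.07], [-0.03, 0, 0, 0, 0, 0, 0.07], [0, 0, 0, 0, 0, 0, 0.07], [0, 0, 0, 0, 0, 0, 0.07]]]}}

```text
clock: 34.37
position: [0.3171, -0.3375, 0.2524]
ee_rot: [0.002, 0.092, 0.996, -0.0]
contact_force: [0.4, -0.1, -0.3]
width: 0.07
```

```bash
python3 - <<'E'
from h import *
st(); shot('side','side8'); shot('top','top8')
b=cv2.imread('pics/side8.png')[150:300,225:410]
cv2.imwrite('pics/side8z.png',cv2.resize(b,None,fx=4,fy=4,interpolation=cv2.INTER_CUBIC))
b=cv2.imread('pics/top8.png')[110:250,230:430]
cv2.imwrite('pics/top8z.png',cv2.resize(b,None,fx=4,fy=4,interpolation=cv2.INTER_CUBIC))
E
```

```text
t 34.37 p [ 0.3171 -0.3375  0.2524] uyn mm [ -43.2 -374.4  229.8] w 0.07 F uyn [ 0.2  0.1 -0.5] rot to slope [-0.1108 -0.5069 -0.0622]
```

View pics/side8z.png

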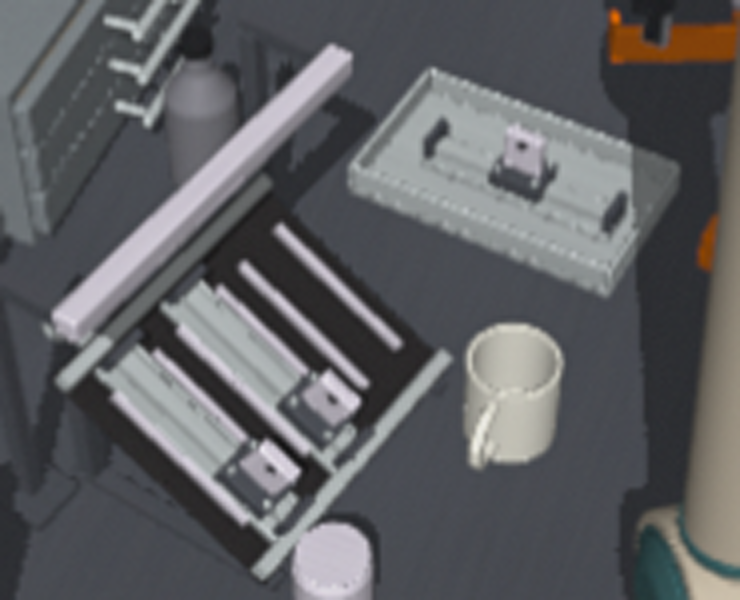

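View pics/top8z.png

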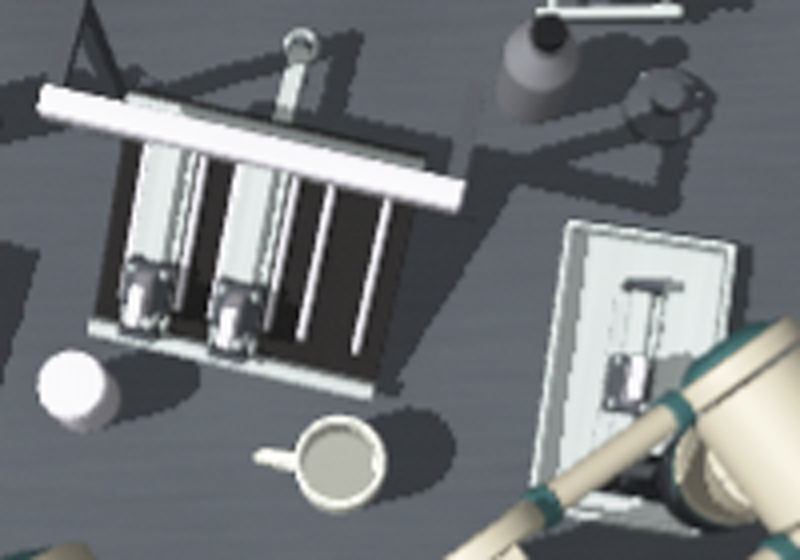

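The side view shows the unit flat in the tray, lug at zoom (522,150), with both other carriages at the low ends. In the top view their lugs are at zoom (132,296) and (228,325). I'll check the travel numerically.

```bash
python3 - <<'E'
from h import *
t=ld('top8');g=ld('top3')
b=cv2.imread('pics/top8.png')[150:205,245:305]; cv2.imwrite('pics/fin.png',cv2.resize(b,None,fx=10,fy=10,interpolation=cv2.INTER_CUBIC))
T=lambda x,y:(245+(x+.5)/8-.5,140+(y+.5)/8-.5)
F=lambda x,y:(230+(x+.5)/4-.5,110+(y+.5)/4-.5)
for p,q in [((188,135),(132,296)),((378,178),(228,325)),((570,220),None)]:
    a=loc(onplane(g,*T(*p),O+.072*N,N)); print('home',a[:2].round(4))
    if q: c=loc(onplane(t,*F(*q),O+.072*N,N)); print(' now',c[:2].round(4), 'travel',(a-c)[0].round(4))
s=ld('side8'); S=lambda x,y:(225+(x+.5)/4-.5,150+(y+.5)/4-.5)
e=[onz(s,*S(*p),.037)[:2] for p in((437,122),(615,196))]; print(e,np.mean(e,0))
E
```

```text
home [0.0451 0.0826]
 now [-0.0519  0.0853] travel 0.097
home [0.0456 0.0026]
 now [-0.0576  0.0014] travel 0.1032
home [ 0.0467 -0.0779]
[array([ 0.5210731 , -0.36365916]), array([ 0.34329621, -0.32928176])] [ 0.43218465 -0.34647046]
```

View pics/fin.png

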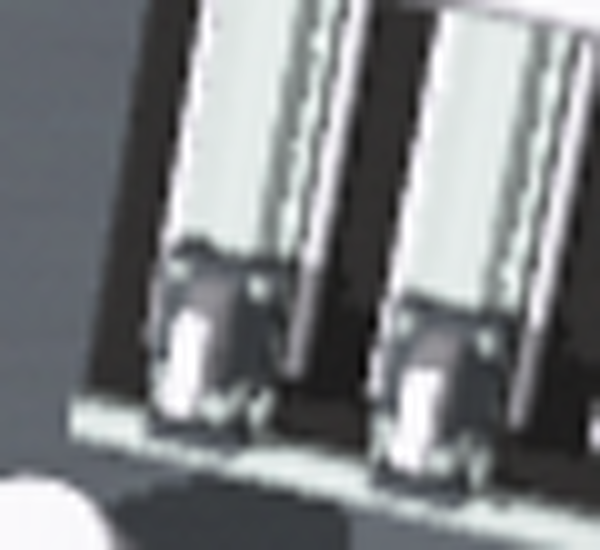

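```bash
python3 - <<'E'
from h import *
print(manip.sign_off()); st()
E
```

```text
the job is handed in; nothing more can be done
None
the job is handed in; nothing more can be done
```

I pushed all three carriages home, found the binding unit and laid it in the tray. The job was handed in at about 34.5 s of the 72 s allowed. No verdict came back, so success is judged only from my own checks below.

- **Home position:** each carriage ran up to a firm stop (about 7 to 10 N). A picture then showed all three at the top together.
- **Drawing down:** the right-hand unit (y = -80 mm) stopped dead after about 53 mm. The other two ran about 102 to 103 mm by tool reading to a firm stop (about 8 N).
- **Scrap tray:** I lifted the right-hand unit square off the slope, levelled it and set it down right way up. I let go once the floor was felt.
- **Last look:** the unit lies flat. Its middle measures (0.432, -0.346) against a tray middle of about (0.437, -0.337), so roughly 10 mm off. The other two lie in their nests with carriages at the low end. The tin, mug, spanner and oil bottle look unmoved; I did not check the spray, screwdriver and magnet in the last pictures.
- **Check that disagreed:** coarse pixel readings from the top view gave 97 and 103 mm of travel for the left and middle carriages. In a closer crop they stood within about 2 mm of each other, and I trusted the felt stops.

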